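Unload the tin-closing wheel

ROBOT

A 6-joint arm with a two-finger parallel gripper is mounted at the origin on the work surface. World frame = base frame: x ahead of the robot, y to its left, z up, the work surface at z = 0. Lengths are in m, angles in rad, forces in N, time in s.
With the tool pointing down it reaches from about 0.3 to 0.775 m from the base axis. Payload 14.6 kg.
Tool frame: the origin (TCP) lies midway between the tips of the shut fingers; the grasp point (between the pads) lies 19 mm behind it; z points along the fingers, y is the direction in which the jaws open and shut (so a half turn about z gives the same grasp; the last joint's range is limited). The gripper opens to 85 mm and grips with 20 to 120 N. Pads are 22 mm wide; open, the fingers measure 114 mm over their backs; the gripper's body (76 mm by 85 mm) begins 54 mm behind the grasp point. The pads swing forward as they close: fully open they stand 13 mm farther back than shut.
Start: joints at [-1.327, 0.3, 1.521, -0, 1.321, -0.067], TCP at [0.168, -0.524, 0.231] pointing down, gripper open.
Joint ranges: [-3.03, 3.03], [-0.79, 2.21], [0.23, 2.52], [-1.04, 4.18], [0, 3.07], [-2.55, 2.55]. Speed limits (rad/s): [2.22, 2.22, 2.57, 3.14, 3.14, 3.14].

INTERFACE

Orientations are given as a unit quaternion [w, x, y, z].
In Python, from plant import ctrl gives the robot as it stands.
- The arm moves only by the shell command python3 -m inch 'ROWS' [FORCE]. ROWS is JSON, a list of rows, each an object of numbers: "tx", "ty", "tz": the shift along the tool's x, y, z normalised to -1 to 1, where 1 is 0.15 m; "ax", "ay", "az": the turn, a rotation vector about the tool's x, y, z normalised to -1 to 1, where 1 is pi/2 rad; "hand": the opening, from -1 (shut) to 1 (fully open). A call has 1 to 5 rows; each row is the pose to reach, as a shift and turn from the pose commanded when the call began, along the tool's axes at that moment; what a row does not reach only later rows make up. A row lasts 1/8 s, in which the tool goes at most 62.5 mm and 10.7 degrees, less where a joint would pass 70% of its speed; a pose out of reach is approached as far as the arm can. A call with a number of a shift or a turn outside -1 to 1 is refused whole. A call with a gripper value outside its range is refused whole. The fingers move at their own pace and stop on an object; FORCE is the grip in N (left out, the last holds). Time passes only in rows, so rows that repeat a pose let the fingers close. It gives the time, the measured TCP pose, the force and the opening at its end, in the units of the state.
- ctrl.sense(): the state, without advancing time (a new reading comes with each control period).
- ctrl.read_camera(name): name is "scene" or "side" or "wrist"; returns the picture (480x640x3 uint8, red, green, blue); there is no depth.
- ctrl.get_calibration(name): a dict with "fx", "fy", "cx", "cy" (pixels), "world_from_camera" (4x4, takes a point from camera to world coordinates); the wrist camera has in their place "mount" (4x4, takes a point from camera to tool coordinates, whose origin is the TCP and whose axes are the flange's). Camera axes: x right, y down, z forward; pixel columns grow to the right and rows downward; lengths in m; the calibration is good to about 2 mm. A picture is of the moment at which its call begins: read the wrist's pose just before it. get_calibration takes no time and is no camera call.
- ctrl.job_done(): hands the job in, once; it reports no verdict.
The state is a dict: "time_s": time; "joint_pos": joint angles; "qd": joint speeds; "joint_efforts": joint torques, N m; "tcp_pos": TCP position; "eef_rot": TCP orientation; "ft_force": force on the tool from outside, world axes, zero at the start; "moment": the same for the moment, N m; "gripper_width": opening from 0.0 (shut) to 1.0 (fully open).
Only numpy, scipy, OpenCV 4.12 (cv2) and the standard library are available. Lean on these libraries where they do the work, as an engineer would, in place of code of your own. Each camera call takes 0.05 s, during which the arm holds its last target. There are 200 camera calls.

TASK

Empty the hand-cranked tin-closing machine: slide the jaw fully open, lift out the clamped red-lidded tin and stand it on the dark wooden tray, then crank the handwheel, one full turn per pocket, to bring every other tin in turn to the front window and stand it upright on the tray beside the first. When the wheel is empty, crank it so that the red pocket is back at the window and push the jaw fully shut. Leave the other kitchen things where they are.

Things in the scene. Friction and masses are not known exactly. Their poses are not given: they have to be found in the camera images.
- indexer: Hand-cranked tin-closing machine: green base plate 300 x 260 x 18 mm, fixed; origin = centre of its underside, on the wheel's axis; its -x side (front, with window and jaw) faces the robot.
- hood (a point): Middle of the front edge of the flat hood, an open grille of steel bars, 45 mm in front (-x) of the wheel's axis, on its top, 124 mm above the table (edge bars 125 mm). The hood, 6 mm thick, 242 mm wide in the base's y, reaches back 165 mm from this edge, 14 mm above the tin tops, on two thin rear posts: a tin can be lifted out only at the window.
- window (a point): The front unloading place, the one spot not under the hood: 85 mm in front (-x) of the wheel's axis, at pocket floor height (50 mm above the table). Its axes are the base's.
- red_pocket (a point): Floor centre of the pocket painted red (a red stripe on the black hub points to it); rides on the wheel. At the start it is at the window. The other five pockets follow every 60 degrees.
- wheel (a joint): Angle of the six-pocket wheel (rad), counterclockwise from above positive, 0 at the start. Disc of 244 mm diameter, top 50 mm above the table; pocket centres at 85 mm radius; between pockets black posts (30 mm diameter, at 95 mm radius, 20 mm tall); hub of 52 mm radius, 30 mm tall; 6 mm lip outside each pocket. Driven only by the handwheel, either way, up to 11 handwheel turns from the start.
- crank (a joint): Angle of the handwheel (rad), counterclockwise from above positive, 0 at the start. One full turn (6.28) moves the wheel one pocket (60 degrees) in the same direction. About 0.06 N m of friction; it stays where it is left.
- crank_axis (a point): Centre of the handwheel's top face, 82 mm above the table, on its vertical axis: x = -100 mm, y = -225 mm in the base's frame. Dark disc of 62 mm radius on a green gearbox.
- handle (a point): Top centre of the handwheel's red upright handle, a cylinder of 18 mm diameter, from 83 to 133 mm above the table, 50 mm from the handwheel's axis (on its -x side at crank = 0). It spins freely on its own axis, so it can be gripped from above and led round a circle without turning the hand.
- jaw (a joint): Sliding jaw of the clamp (m): 0 = shut on the tin at the window (start), 0.036 = fully open; grows as it slides towards -x of the base, away from the wheel. About 2 N of friction; stays where it is left. It must be open for the wheel to turn with tins in it: its two prongs embrace the tin at the window.
- jaw_tab (a point): Top centre of the jaw's yellow tab, an upright plate 14 mm thick (along the base's x), 34 mm wide (y), free from 75 to 126 mm above the table; with the jaw shut it is 165 mm in front (-x) of the wheel's axis.
- tray: Dark wooden tray, 190 (x) x 200 (y) mm outside, walls 6 mm thick and 18 mm tall, floor 6 mm thick; fixed. Origin = centre of its underside.
- tin0: Closed spice tin with red lid, 52 mm diameter, 55 mm tall, about 0.1 to 0.21 kg; origin = centre of its underside. Always there; at the start in the red pocket at the window, clamped by the jaw.
- tin1: Closed spice tin with yellow lid, 52 mm diameter, 55 mm tall, about 0.1 to 0.21 kg; origin = centre of its underside. May be absent; if present, at the start in one of the wheel's other five pockets.
- tin2: Closed spice tin with green lid, 52 mm diameter, 55 mm tall, about 0.1 to 0.21 kg; origin = centre of its underside. May be absent; if present, at the start in one of the wheel's other five pockets.
- tin3: Closed spice tin with blue lid, 52 mm diameter, 55 mm tall, about 0.1 to 0.21 kg; origin = centre of its underside. May be absent; if present, at the start in one of the wheel's other five pockets.
- tin4: Closed spice tin with orange lid, 52 mm diameter, 55 mm tall, about 0.1 to 0.21 kg; origin = centre of its underside. May be absent; if present, at the start in one of the wheel's other five pockets.
- tin5: Closed spice tin with white lid, 52 mm diameter, 55 mm tall, about 0.1 to 0.21 kg; origin = centre of its underside. May be absent; if present, at the start in one of the wheel's other five pockets.
- soy: Bystander: brown bottle with yellow cap, 68 mm wide, 210 mm tall, origin under its centre; leave alone.
- vinegar: Bystander: white bottle with green cap, 56 mm wide, 190 mm tall, origin under its centre; leave alone.
- teacup: Bystander: blue cup, 72 mm wide, 70 mm tall, origin under its centre; leave alone.
- ricebowl: Bystander: white bowl, 116 mm wide, 60 mm tall, origin under its centre; leave alone.
- towelbox: Bystander: cardboard box 90 x 120 x 50 mm, origin under its centre; leave alone.
- spoon: Bystander: wooden-handled spoon lying on the table in front of the machine; leave alone.
There are look-alikes about, which are no part of the job. What is shaped like the tin4 but pink is not meant. Leave any pink or turquoise look-alike of the tin0 alone.

How it is judged:
On the way, in this order (a step that is already met when the one before it is completed fails the run):
1. the jaw is open (value of joint jaw above 0.028 m), for 0.1 s.
2. the red-lidded tin stands on the tray (x of tin0 in the frame of tray between -0.075 and 0.075 m and y of tin0 in the frame of tray between -0.08 and 0.08 m and z of tin0 in the frame of tray between 0 and 0.015 m and angle between tin0's own z axis and vertical below 0.12 rad), for 0.2 s.
3. all tins stand on the tray (all of step 2 and x of tin1 in the frame of tray between -0.075 and 0.075 m and y of tin1 in the frame of tray between -0.08 and 0.08 m and z of tin1 in the frame of tray between 0 and 0.015 m and angle between each of tin1, tin2, tin3, tin4, tin5's own z axis and vertical below 0.12 rad and x of tin2 in the frame of tray between -0.075 and 0.075 m and y of tin2 in the frame of tray between -0.08 and 0.08 m and z of tin2 in the frame of tray between 0 and 0.015 m and x of tin3 in the frame of tray between -0.075 and 0.075 m and y of tin3 in the frame of tray between -0.08 and 0.08 m and z of tin3 in the frame of tray between 0 and 0.015 m and x of tin4 in the frame of tray between -0.075 and 0.075 m and y of tin4 in the frame of tray between -0.08 and 0.08 m and z of tin4 in the frame of tray between 0 and 0.015 m and x of tin5 in the frame of tray between -0.075 and 0.075 m and y of tin5 in the frame of tray between -0.08 and 0.08 m and z of tin5 in the frame of tray between 0 and 0.015 m), for 0.2 s.
At the end, for the whole second after the job is handed in: Every tin stands upright (within 7 degrees), still and released on the tray floor; the red pocket is within 8 mm of the window; the jaw is shut to within 6 mm (all of step 3 and linear speed of each of tin0, tin1, tin2, tin3, tin4, tin5 below 0.02 m/s and horizontal distance between red_pocket and window below 0.008 m and value of joint jaw below 0.006 m); the robot touches nothing.
It fails at once if one of the other kitchen things is pushed more than 40 mm (distance of any of soy, vinegar, teacup, ricebowl, towelbox, spoon from where it was at the start of the episode above 0.04 m).
Of tin1, tin2, tin3, tin4, tin5 only 2 to 3 are there at a start; the rules pass over those that are not, and their reading is None.
At some moment in a run one of tin0, tin1, tin2, tin3, tin4, tin5 may be knocked a few centimetres aside while the robot is not near it.
It also fails if it takes over 210 s, if anything falls off the work surface, if the arm or the gripper's body presses on something with over 40 N, if the wrist force passes 120 N, or if a joint passes its speed limit or range.

## Working session

There is one attempt and no reset: what is moved stays moved. The work goes in short steps, Python scripts to look and compute and a shell command to move; the robot and the scene stay as the last step left them, time stands still between calls to the robot, and variables do not carry over. Pictures are saved under pics/ and viewed, about 12 in all and at most 16, crops included, and the job is handed in when it is done.

```bash
ls; mkdir -p pics
python3 - <<'E'
from plant import ctrl
import cv2,json
print(ctrl.sense())
for n in("scene","side","wrist"):
    im=ctrl.read_camera(n); cv2.imwrite(f"pics/{n}0.png",im[:,:,::-1])
    c=ctrl.get_calibration(n); print(n,{k:(v.tolist() if hasattr(v,'tolist') else v) for k,v in c.items()})
E
```

```text
pics
{'time_s': 0.0, 'joint_pos': array([-1.32661052e+00,  3.00518118e-01,  1.52161831e+00, -2.75991584e-05,
        1.32068034e+00, -6.66367364e-02]), 'qd': array([ 0.00105276,  0.00033381, -0.00084452,  0.0012491 , -0.00072999,
        0.00062249]), 'joint_efforts': array([ 3.98787952e-04, -5.43499768e+01, -3.61798811e+01, -3.79043672e-05,
        3.98225267e-03,  4.62631874e-05]), 'tcp_pos': array([ 0.16812583, -0.52341788,  0.23067977]), 'eef_rot': array([-6.08462749e-04,  9.87947240e-01,  1.54789781e-01, -6.75792893e-05]), 'ft_force': array([-0.48165284, -1.04935339,  0.02184884]), 'moment': array([-0.03069399,  0.02912153, -0.01870016]), 'gripper_width': 1.0002418067277536}
scene {'fx': 520.9256016532919, 'fy': 520.9256016532919, 'cx': 318.52298626537146, 'cy': 244.14696922330702, 'world_from_camera': [[0.75651103307643, 0.3754120206659047, -0.5354968455305548, 1.2768685030415317], [0.6536952911776649, -0.4582771880325394, 0.6022163109889469, -0.7886801431772789], [-0.019326746383710267, -0.8056350499255422, -0.592096819114652, 0.9200107119142348], [0.0, 0.0, 0.0, 1.0]]}
side {'fx': 438.49182572440617, 'fy': 438.49182572440617, 'cx': 316.9724363167145, 'cy': 232.7647831090178, 'world_from_camera': [[-0.9888001002041287, -0.06430389035206963, 0.13468248409460765, 0.3533676079403511], [-0.14846528037543089, 0.5159860416939998, -0.8436328972367084, 1.0893323035568907], [-0.015245404532183565, -0.8541799660859222, -0.5197539448413098, 0.774755148110218], [0.0, 0.0, 0.0, 1.0]]}
wrist {'fx': 372.96695436956696, 'fy': 372.96695436956696, 'cx': 322.5807315002133, 'cy': 245.40764856761197, 'mount': [[-0.0007638387528639903, -0.9523783202565154, -0.30491794249557863, 0.07694767931450883], [0.9999996519441431, -0.0006251174051722341, -0.0005525756251848207, 0.00019999101157719412], [0.0003356515327249441, -0.3049182584457795, 0.9523784662645629, -0.14374508000813002], [0.0, 0.0, 0.0, 1.0]]}
```

View pics/scene0.png

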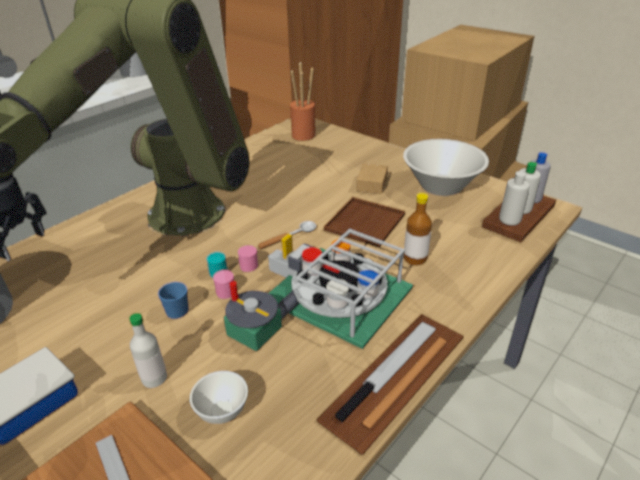

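View pics/side0.png

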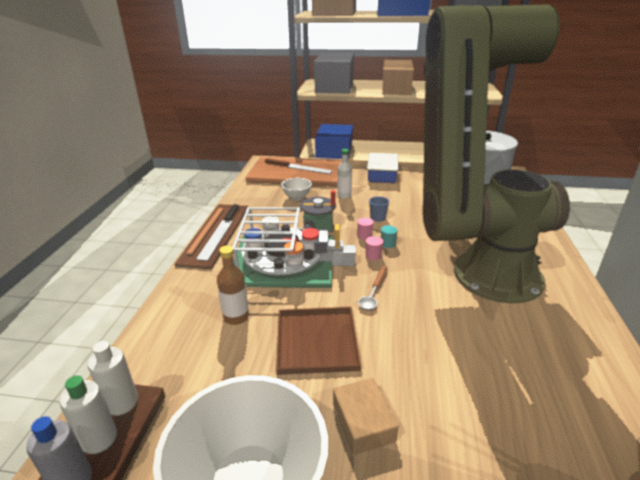

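Scene view: the red tin is at (311,255) with the jaw tab at (288,244) and the crank handle at (234,290). Other lids are orange (345,248), blue (368,277) and possibly white (338,290). The tray is at (365,220). Look-alikes are turquoise (217,263) and pink (248,258) and (226,285). I'll check this in close crops.

Run:
```python
import cv2,numpy as np
a=cv2.imread("pics/scene0.png")[190:350,205:425]; b=cv2.imread("pics/side0.png")[185:385,215:415]
a=cv2.resize(a,None,fx=3.6,fy=3.6,interpolation=cv2.INTER_CUBIC)
b=cv2.resize(b,None,fx=3,fy=3,interpolation=cv2.INTER_CUBIC)
cv2.imwrite("pics/a.png",a);cv2.imwrite("pics/b.png",b);print(a.shape)
```

```text
(576, 792, 3)
```

View pics/a.png

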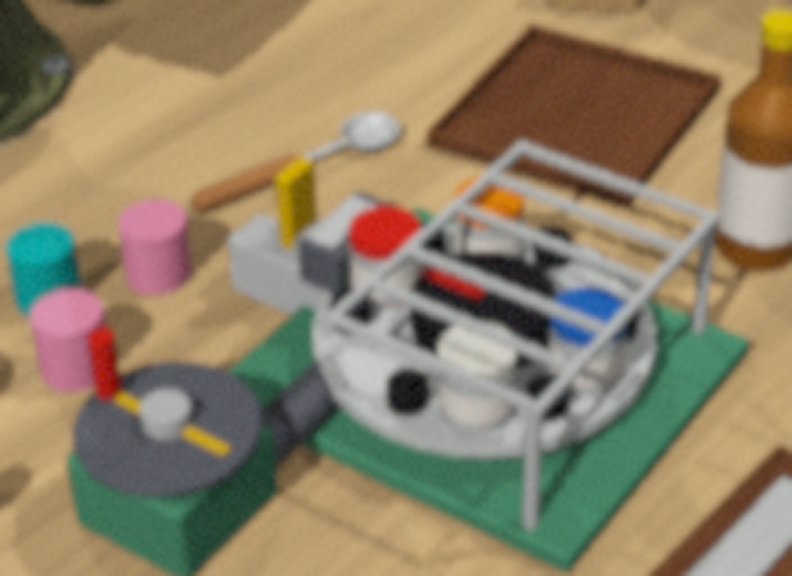

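View pics/b.png

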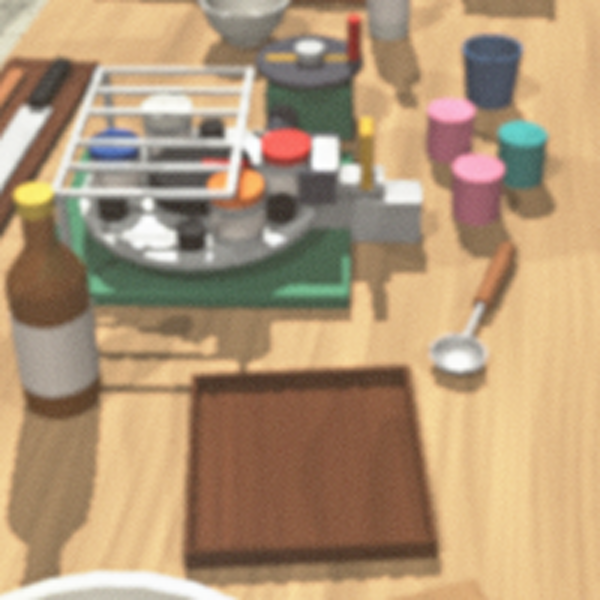

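```bash
cat > h.py <<'E'
import numpy as np, cv2
from plant import ctrl
from scipy.optimize import least_squares
from scipy.spatial.transform import Rotation as R
def cal(n):
    c=ctrl.get_calibration(n); K=np.array([[c['fx'],0,c['cx']],[0,c['fy'],c['cy']],[0,0,1]])
    if n=='wrist':
        s=ctrl.sense(); T=np.eye(4); q=s['eef_rot']; T[:3,:3]=R.from_quat([q[1],q[2],q[3],q[0]]).as_matrix(); T[:3,3]=s['tcp_pos']
        return K,T@np.array(c['mount'])
    return K,np.array(c['world_from_camera'])
def proj(KT,P):
    K,T=KT; p=(np.atleast_2d(P)-T[:3,3])@T[:3,:3]; u=p@K.T; return u[:,:2]/u[:,2:]
def plane(KT,uv,z):
    K,T=KT; d=T[:3,:3]@np.linalg.solve(K,[uv[0],uv[1],1]); o=T[:3,3]; return o+d*(z-o[2])/d[2]
def w(p,P):
    P=np.atleast_2d(P); c,s=np.cos(p[2]),np.sin(p[2])
    return np.c_[p[0]+c*P[:,0]-s*P[:,1],p[1]+s*P[:,0]+c*P[:,1],P[:,2]]
def fit(obs,x0):  # obs: list of (KT, pts, uv)
    f=lambda p:np.concatenate([(proj(k,w(p,P))-uv).ravel() for k,P,uv in obs])
    r=least_squares(f,x0,loss='soft_l1'); return r.x,f(r.x).reshape(-1,2)
# commands: target TCP pos and yaw change -> rows units
def units(target,yaw=None):
    s=ctrl.sense(); q=s['eef_rot']; Rm=R.from_quat([q[1],q[2],q[3],q[0]]).as_matrix()
    print('tool shift units',np.round(Rm.T@(np.array(target)-s['tcp_pos'])/0.15,3),'tcp',np.round(s['tcp_pos'],4),'toolx',np.round(Rm[:,0],3),'tooly',np.round(Rm[:,1],3))
E
python3 - <<'E'
from h import *
S,D=cal('scene'),cal('side')
su=lambda L:np.array(L)/3.6+[205,190]
du=lambda L:np.array(L)/3+[215,185]
Ps=np.array([[.15,-.13,.018],[.15,.13,.018],[-.165,0,.126],[-.085,0,.105],[-.1,-.225,.082],[-.15,-.225,.133],[.117,-.118,.124],[.117,.118,.124],[-.045,.118,.124],[-.045,-.118,.124]])
us=su([[568,556],[748,343],[296,166],[386,230],[169,428],[103,333],[533,405],[715,217],[520,145],[330,325]])
Pd=np.array([[-.085,0,.105],[-.165,0,.126],[-.045,-.118,.124],[-.045,.118,.124],[.117,-.118,.124],[.117,.118,.124],[-.15,-.225,.133],[-.1,-.225,.082]])
ud=du([[287,144],[367,121],[250,70],[235,193],[100,69],[60,191],[354,17],[308,61]])
p,r=fit([(S,Ps,us),(D,Pd,ud)],[.6,0,0]); print('machine',p);print(r.round(1).tolist())
Pt=np.array([[-.095,.1,.018],[.095,.1,.018],[.095,-.1,.018],[-.095,-.1,.018]])
q,r=fit([(S,Pt,su([[535,28],[718,82],[628,196],[430,135]])),(D,Pt[[2,3,0,1]],du([[193,375],[410,368],[436,546],[187,556]]))],[.6,.3,0]);print('tray',q);print(r.round(1).tolist())
for n,P in dict(window=[-.085,0,.05],tab=[-.165,0,.126],crank=[-.1,-.225,.082],handle=[-.15,-.225,.133]).items(): print(n,w(p,P).round(4))
for n,l in dict(orange=[490,198],blue=[590,312],white=[478,350]).items():
    print(n,plane(S,su(l),.105).round(3), np.degrees(np.arctan2(*(plane(S,su(l),.105)[:2]-p[:2])[::-1])-p[2]))
for n,l in dict(pinkA=[155,215],pinkB=[68,300],turq=[42,243],soycap=[780,20]).items(): print(n,plane(S,su(l),.055 if n!='soycap' else .21).round(3))
print(plane(D,[234,318],0))
E
```

```text
machine [0.63399819 0.01032239 0.10716256]
[[0.2, 0.2], [0.7, -2.0], [-0.7, -0.1], [-0.7, -1.4], [-0.9, -2.1], [-1.0, 0.0], [1.4, -0.1], [-0.3, -0.9], [-0.5, -0.8], [-0.3, -3.5], [-1.2, -0.9], [-0.7, 0.8], [0.4, -0.9], [-1.3, -0.7], [-0.4, -0.8], [-2.4, -0.7], [-0.6, -0.4], [0.1, -1.6]]
tray [0.48055829 0.33049769 0.18357126]
[[-0.7, -2.7], [1.5, -3.1], [-0.1, -2.4], [-1.3, -2.9], [-1.0, -0.8], [-0.1, -1.0], [0.5, -0.2], [-2.7, -0.3]]
window [[0.5495 0.0012 0.05  ]]
tab [[ 0.4699 -0.0073  0.126 ]]
crank [[ 0.5586 -0.2241  0.082 ]]
handle [[ 0.5089 -0.2294  0.133 ]]
orange [0.588 0.075 0.105] 119.07777001184436
blue [0.722 0.017 0.105] -1.8416582868232234
white [ 0.688 -0.061  0.105] -59.166981477589744
pinkA [ 0.36  -0.053  0.055]
pinkB [ 0.387 -0.164  0.055]
turq [ 0.32  -0.132  0.055]
soycap [0.703 0.267 0.21 ]
[0.70425126 0.2778941  0.        ]
```

Four tins are present: red at the window, orange at +120°, blue at 0° and white at -60°. The crank plan is +1 turn (orange), +3 (blue), +4 (white), then +6 (red pocket home). I'll move above the jaw tab now.

```bash
python3 -m inch '[{"tx":0.7,"ty":-1,"tz":-0.3,"az":0.13,"hand":1},{"tx":0.7,"ty":-1,"tz":-0.3,"az":0.13,"hand":1},{"tx":0.7,"ty":-1,"tz":-0.3,"az":0.13,"hand":1},{"tx":0.7,"ty":-1,"tz":-0.3,"az":0.13,"hand":1}]'
python3 -m inch '[{"tx":0.94,"ty":-1,"hand":1},{"tx":0.94,"ty":-1,"hand":1},{"tx":0.94,"ty":-1,"hand":1},{"tx":0.94,"ty":-1,"hand":1},{"tx":0.94,"ty":-1,"hand":1}]'
python3 -m inch '[{"tx":0.94,"ty":-1,"hand":1},{"tx":0.94,"ty":-1,"hand":1},{"tx":0.94,"ty":-1,"hand":1},{"tx":0.94,"ty":-1,"hand":1},{"tx":0.94,"ty":-1,"hand":1}]'
python3 -m inch '[{"ty":-0.08,"hand":1},{"ty":-0.08,"hand":1},{"ty":-0.08,"hand":1}]'
python3 - <<'E'
from h import *
s=ctrl.sense(); W=cal('wrist'); im=ctrl.read_camera('wrist')[:,:,::-1].copy(); cv2.imwrite('pics/w1raw.png',im)
p=[.634,.0103,.1072]
for P in ([-.165,0,.126],[-.085,0,.105],[-.045,.118,.124],[-.045,-.118,.124],[-.1,-.225,.082],[-.15,-.225,.133]):
    u=proj(W,w(p,P))[0]; print(P,u.round(1)); cv2.drawMarker(im,tuple(int(x) for x in u.round()),(255,0,255),0,12,1)
cv2.imwrite('pics/w1.png',im); units(w(p,[-.165,0,.105])[0])
E
```

```text
[-0.165, 0, 0.126] [ -868.5 -1026. ]
[-0.085, 0, 0.105] [ -857.2 -1316.4]
[-0.045, 0.118, 0.124] [-1856.6 -2248. ]
[-0.045, -0.118, 0.124] [ -663.3 -1714.7]
[-0.1, -0.225, 0.082] [ -61.4 -812.9]
[-0.15, -0.225, 0.133] [-192.3 -910.1]
tool shift units [ 2.968 -2.66   0.842] tcp [ 0.1682 -0.5235  0.2309] toolx [0.952 0.306 0.   ] tooly [ 0.306 -0.952 -0.001]validation failed for argument at $[0]...
validation failed for argument at $[0]...
validation failed for argument at $[0]...
validation failed for argument at $[0]...
```

View pics/w1.png

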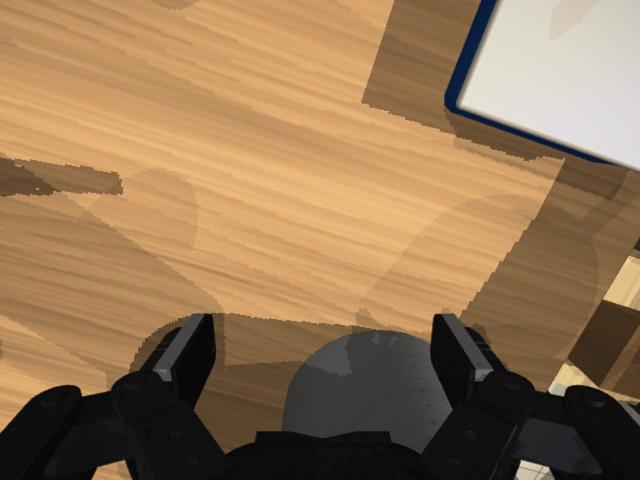

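The moves were refused, so the robot hasn't moved; this view shows only the start pose. All keys may be required.

```bash
python3 -m inch '[{"tx":0.7,"ty":-0.99,"tz":-0.3,"ax":0,"ay":0,"az":0.13,"hand":1},{"tx":0.7,"ty":-0.99,"tz":-0.3,"ax":0,"ay":0,"az":0.13,"hand":1},{"tx":0.7,"ty":-0.99,"tz":-0.3,"ax":0,"ay":0,"az":0.13,"hand":1},{"tx":0.7,"ty":-0.99,"tz":-0.3,"ax":0,"ay":0,"az":0.13,"hand":1}]'; python3 -m inch --help | head -20
```

```text
time_s: 0.7
tcp_pos: [0.2237, -0.3481, 0.2778]
eef_rot: [0.001, 0.998, 0.055, 0.001]
ft_force: [0.3, 0.1, 1.1]
gripper_width: 0.999invalid input: not JSON, or not a number
```

```bash
python3 -m inch '[{"tx":0.94,"ty":-1,"tz":0,"ax":0,"ay":0,"az":0,"hand":1},{"tx":0.94,"ty":-1,"tz":0,"ax":0,"ay":0,"az":0,"hand":1},{"tx":0.94,"ty":-1,"tz":0,"ax":0,"ay":0,"az":0,"hand":1},{"tx":0.94,"ty":-1,"tz":0,"ax":0,"ay":0,"az":0,"hand":1}]'
python3 -m inch '[{"tx":0.94,"ty":-1,"tz":0,"ax":0,"ay":0,"az":0,"hand":1},{"tx":0.94,"ty":-1,"tz":0,"ax":0,"ay":0,"az":0,"hand":1},{"tx":0.94,"ty":-1,"tz":0,"ax":0,"ay":0,"az":0,"hand":1},{"tx":0.94,"ty":-1,"tz":0,"ax":0,"ay":0,"az":0,"hand":1},{"tx":0.94,"ty":-1,"tz":0,"ax":0,"ay":0,"az":0,"hand":1}]'
python3 - <<'E'
from h import *
s=ctrl.sense(); W=cal('wrist'); im=ctrl.read_camera('wrist')[:,:,::-1].copy(); cv2.imwrite('pics/w1raw.png',im)
p=[.634,.0103,.1072]
for P in ([-.165,0,.126],[-.085,0,.105],[-.045,.118,.124],[-.045,-.118,.124],[-.1,-.225,.082],[-.15,-.225,.133]):
    u=proj(W,w(p,P))[0]; print(P,u.round(1)); cv2.drawMarker(im,tuple(int(x) for x in u.round()),(255,0,255),0,12,1)
cv2.imwrite('pics/w1.png',im); units(w(p,[-.165,0,.105])[0])
E
```

```text
time_s: 1.2
tcp_pos: [0.3484, -0.1843, 0.276]
eef_rot: [-0.0, 0.999, 0.055, -0.0]
ft_force: [0.4, -0.4, -0.7]
gripper_width: 1.0
time_s: 1.82
tcp_pos: [0.4716, -0.0219, 0.2756]
eef_rot: [-0.0, 0.999, 0.054, -0.001]
ft_force: [-0.2, -0.3, -0.7]
gripper_width: 1.001
[-0.165, 0, 0.126] [304.3 225.4]
[-0.085, 0, 0.105] [304.  121.8]
[-0.045, 0.118, 0.124] [137.7  62.9]
[-0.045, -0.118, 0.124] [466.2  62.9]
[-0.1, -0.225, 0.082] [564.  140.2]
[-0.15, -0.225, 0.133] [591.5 209.1]
tool shift units [ 0.005 -0.102  1.139] tcp [ 0.4711 -0.0226  0.2758] toolx [ 0.994  0.106 -0.001] tooly [ 0.106 -0.994  0.   ]
```

View pics/w1.png

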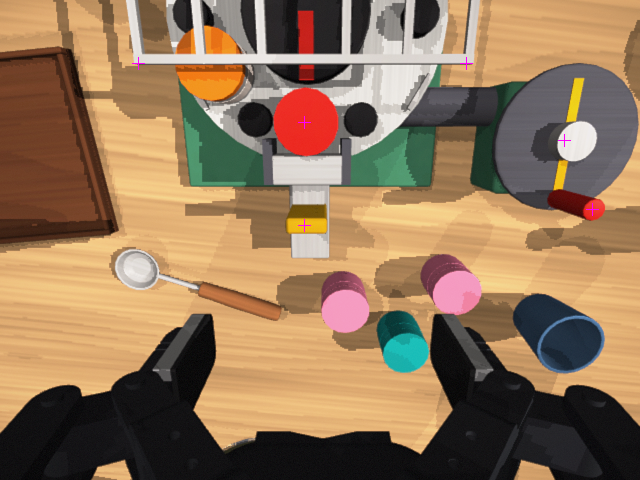

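Markers land on the tab, red lid, hood corners and crank within about 1 mm, so the fit is good. Pink and turquoise tins at (345,300), (450,283) and (402,340) are to be avoided. Next: descend and grip the tab across its width.

```bash
python3 -m inch '[{"tx":0,"ty":-0.09,"tz":0.4,"ax":0,"ay":0,"az":0,"hand":1},{"tx":0,"ty":-0.09,"tz":0.8,"ax":0,"ay":0,"az":0,"hand":1},{"tx":0,"ty":-0.09,"tz":1,"ax":0,"ay":0,"az":0,"hand":0.5},{"tx":0,"ty":-0.09,"tz":1,"ax":0,"ay":0,"az":0,"hand":0.5}]'
python3 -m inch '[{"tx":0,"ty":0,"tz":0.23,"ax":0,"ay":0,"az":0,"hand":0.5},{"tx":0,"ty":0,"tz":0.23,"ax":0,"ay":0,"az":0,"hand":-0.5},{"tx":0,"ty":0,"tz":0.23,"ax":0,"ay":0,"az":0,"hand":-0.5},{"tx":0,"ty":0,"tz":0.23,"ax":0,"ay":0,"az":0,"hand":-0.5},{"tx":0,"ty":0,"tz":0.23,"ax":0,"ay":0,"az":0,"hand":-0.5}]' 40
python3 -m inch '[{"tx":-0.05,"ty":0,"tz":0,"ax":0,"ay":0,"az":0,"hand":-0.5},{"tx":-0.12,"ty":0,"tz":0,"ax":0,"ay":0,"az":0,"hand":-0.5},{"tx":-0.19,"ty":0,"tz":0,"ax":0,"ay":0,"az":0,"hand":-0.5},{"tx":-0.24,"ty":0,"tz":0,"ax":0,"ay":0,"az":0,"hand":-0.5},{"tx":-0.24,"ty":0,"tz":0,"ax":0,"ay":0,"az":0,"hand":-0.5}]'
```

```text
time_s: 2.38
tcp_pos: [0.4685, -0.0098, 0.125]
eef_rot: [-0.0, 0.999, 0.052, -0.002]
ft_force: [0.2, -0.7, 0.8]
gripper_width: 0.752
time_s: 3.0
tcp_pos: [0.4703, -0.0084, 0.0938]
eef_rot: [-0.0, 0.999, 0.053, 0.001]
ft_force: [-5.1, 3.3, 5.8]
gripper_width: 0.388
time_s: 3.62
tcp_pos: [0.4347, -0.0123, 0.0938]
eef_rot: [0.0, 0.999, 0.053, 0.002]
ft_force: [-2.6, 4.3, 9.8]
gripper_width: 0.393
```

```bash
python3 -m inch '[{"tx":0,"ty":0,"tz":0,"ax":0,"ay":0,"az":0,"hand":1},{"tx":0,"ty":0,"tz":0,"ax":0,"ay":0,"az":0,"hand":1},{"tx":0,"ty":0,"tz":-0.3,"ax":0,"ay":0,"az":0,"hand":1},{"tx":0,"ty":0,"tz":-0.7,"ax":0,"ay":0,"az":0,"hand":1},{"tx":0.775,"ty":0,"tz":-0.7,"ax":0,"ay":0,"az":0,"hand":1}]'
python3 -m inch '[{"tx":0.35,"ty":0,"tz":0,"ax":0,"ay":0,"az":0,"hand":1}]'
python3 - <<'E'
from h import *
s=ctrl.sense(); W=cal('wrist'); im=ctrl.read_camera('wrist')[:,:,::-1].copy()
p=[.634,.0103,.1072]
for P in ([-.201,0,.126],[-.085,0,.105]):
    u=proj(W,w(p,P))[0]; print(P,u.round(1)); cv2.drawMarker(im,tuple(int(x) for x in u.round()),(255,0,255),0,12,1)
hsv=cv2.cvtColor(im,cv2.COLOR_BGR2HSV); m=((hsv[:,:,0]<6)|(hsv[:,:,0]>174))&(hsv[:,:,1]>180)&(hsv[:,:,2]>120)
n,l,st,c=cv2.connectedComponentsWithStats(m.astype(np.uint8))
for i in range(1,n):
    if st[i,4]>300: print('red',c[i],st[i],plane(W,c[i],.105))
cv2.imwrite('pics/w2.png',im); units(w(p,[-.085,0,.075])[0]); print(s['time_s'])
E
```

```text
time_s: 4.25
tcp_pos: [0.4979, -0.0061, 0.2056]
eef_rot: [0.001, 0.999, 0.053, 0.008]
ft_force: [-0.4, -0.8, -0.2]
gripper_width: 0.998
time_s: 4.38
tcp_pos: [0.5503, -0.0, 0.1987]
eef_rot: [0.0, 0.999, 0.053, 0.002]
ft_force: [0.4, -0.2, 0.5]
gripper_width: 1.001
[-0.201, 0, 0.126] [320.5 412.7]
[-0.085, 0, 0.105] [320.1 248.2]
red [321.6558952  149.83056769] [ 313  118   18   65 1145] [0.61322432 0.00687435 0.105     ]
red [322.0163092  246.81992851] [ 284  210   77   75 4476] [5.50605646e-01 4.56971813e-05 1.05000000e-01]
tool shift units [-0.031 -0.008  0.809] tcp [5.540e-01 5.000e-04 1.964e-01] toolx [0.994 0.106 0.002] tooly [ 0.106 -0.994  0.   ]
4.375
```

View pics/w2.png

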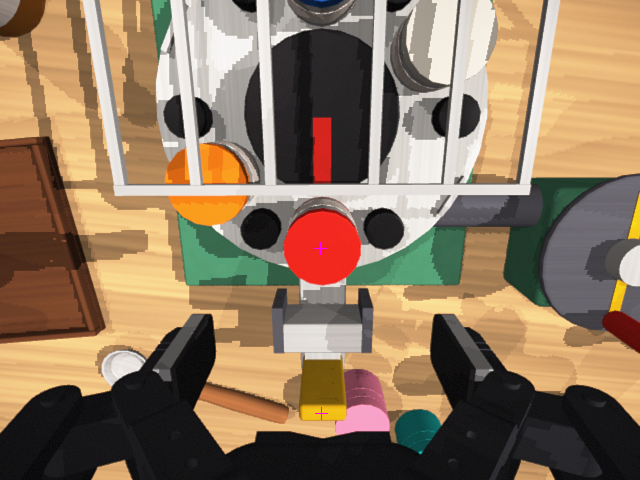

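Jaw open (tab at (322,390)), red lid at (322,247) centred. White at (450,40), blue at (320,5) and orange at (207,183) are confirmed. I'll grasp the red tin and lift.

```bash
python3 -m inch '[{"tx":-0.03,"ty":-0.005,"tz":0.3,"ax":0,"ay":0,"az":0,"hand":1},{"tx":-0.03,"ty":-0.005,"tz":0.6,"ax":0,"ay":0,"az":0,"hand":1},{"tx":-0.03,"ty":-0.005,"tz":0.81,"ax":0,"ay":0,"az":0,"hand":1},{"tx":-0.03,"ty":-0.005,"tz":0.81,"ax":0,"ay":0,"az":0,"hand":1},{"tx":-0.03,"ty":-0.005,"tz":0.81,"ax":0,"ay":0,"az":0,"hand":0}]' 40
python3 -m inch '[{"tx":0,"ty":0,"tz":0,"ax":0,"ay":0,"az":0,"hand":-0.3},{"tx":0,"ty":0,"tz":0,"ax":0,"ay":0,"az":0,"hand":-0.3},{"tx":0,"ty":0,"tz":0,"ax":0,"ay":0,"az":0,"hand":-0.3},{"tx":0,"ty":0,"tz":-0.2,"ax":0,"ay":0,"az":0,"hand":-0.3},{"tx":0,"ty":0,"tz":-0.5,"ax":0,"ay":0,"az":0,"hand":-0.3}]'
python3 -m inch '[{"tx":0,"ty":0,"tz":-0.3,"ax":0,"ay":0,"az":0,"hand":-0.3},{"tx":0,"ty":0,"tz":-0.4,"ax":0,"ay":0,"az":0,"hand":-0.3}]'
python3 - <<'E'
from h import *
t=[.4806,.3305,.1836]
for P in ([-.04,.045,.033],[-.04,-.045,.033],[.04,.045,.033],[.04,-.045,.033]): print(P,w(t,P).round(4)); units(w(t,P)[0])
E
```

```text
time_s: 5.05
tcp_pos: [0.5445, 0.0001, 0.0767]
eef_rot: [0.0, 0.999, 0.053, 0.001]
ft_force: [-0.2, 0.8, -0.5]
gripper_width: 0.816
time_s: 5.68
tcp_pos: [0.5433, 0.0003, 0.1512]
eef_rot: [-0.0, 0.999, 0.053, -0.001]
ft_force: [0.8, -0.2, -1.0]
gripper_width: 0.593
time_s: 5.92
tcp_pos: [0.5445, 0.0002, 0.2137]
eef_rot: [0.0, 0.999, 0.053, 0.003]
ft_force: [-0.3, -0.1, -1.8]
gripper_width: 0.596
[-0.04, 0.045, 0.033] [[0.4331 0.3674 0.033 ]]
tool shift units [-0.484 -2.514  1.2  ] tcp [5.445e-01 2.000e-04 2.137e-01] toolx [0.994 0.106 0.005] tooly [ 0.106 -0.994  0.001]
[-0.04, -0.045, 0.033] [[0.4495 0.279  0.033 ]]
tool shift units [-0.438 -1.916  1.201] tcp [5.445e-01 2.000e-04 2.137e-01] toolx [0.994 0.106 0.005] tooly [ 0.106 -0.994  0.001]
[0.04, 0.045, 0.033] [[0.5117 0.382  0.033 ]]
tool shift units [ 0.047 -2.555  1.203] tcp [5.445e-01 2.000e-04 2.137e-01] toolx [0.994 0.106 0.005] tooly [ 0.106 -0.994  0.001]
[0.04, -0.045, 0.033] [[0.5281 0.2936 0.033 ]]
tool shift units [ 0.093 -1.957  1.204] tcp [5.445e-01 2.000e-04 2.137e-01] toolx [0.994 0.106 0.005] tooly [ 0.106 -0.994  0.001]
```

```bash
python3 -m inch '[{"tx":-0.1,"ty":-0.35,"tz":0,"ax":0,"ay":0,"az":0,"hand":-0.3},{"tx":-0.2,"ty":-0.7,"tz":0,"ax":0,"ay":0,"az":0,"hand":-0.3},{"tx":-0.26,"ty":-1,"tz":0,"ax":0,"ay":0,"az":0,"hand":-0.3}]'
python3 -m inch '[{"tx":-0.1,"ty":-0.35,"tz":0,"ax":0,"ay":0,"az":0,"hand":-0.3},{"tx":-0.2,"ty":-0.7,"tz":0,"ax":0,"ay":0,"az":0,"hand":-0.3},{"tx":-0.26,"ty":-1,"tz":0,"ax":0,"ay":0,"az":0,"hand":-0.3}]'
python3 -m inch '[{"tx":0,"ty":-0.25,"tz":0.3,"ax":0,"ay":0,"az":0,"hand":-0.3},{"tx":0,"ty":-0.51,"tz":0.6,"ax":0,"ay":0,"az":0,"hand":-0.3},{"tx":0,"ty":-0.51,"tz":0.8,"ax":0,"ay":0,"az":0,"hand":-0.3},{"tx":0,"ty":-0.51,"tz":0.9,"ax":0,"ay":0,"az":0,"hand":-0.3},{"tx":0,"ty":-0.51,"tz":0.9,"ax":0,"ay":0,"az":0,"hand":-0.3}]'
python3 - <<'E'
from h import *
units(w([.4806,.3305,.1836],[-.04,.045,.033])[0])
E
```

```text
time_s: 6.3
tcp_pos: [0.4878, 0.1467, 0.2098]
eef_rot: [0.0, 0.999, 0.053, -0.0]
ft_force: [0.4, -0.0, -1.5]
gripper_width: 0.601
time_s: 6.68
tcp_pos: [0.433, 0.2918, 0.2098]
eef_rot: [0.0, 0.999, 0.054, -0.0]
ft_force: [1.7, -0.7, -1.7]
gripper_width: 0.597
time_s: 7.3
tcp_pos: [0.426, 0.3658, 0.0748]
eef_rot: [0.0, 0.999, 0.053, -0.001]
ft_force: [-0.1, -0.3, -1.5]
gripper_width: 0.6
tool shift units [ 0.048 -0.006  0.279] tcp [0.426  0.3658 0.0748] toolx [ 0.994  0.106 -0.001] tooly [ 0.106 -0.994  0.001]
```

```bash
python3 -m inch '[{"tx":0,"ty":0,"tz":0.15,"ax":0,"ay":0,"az":0,"hand":-0.3},{"tx":0,"ty":0,"tz":0.24,"ax":0,"ay":0,"az":0,"hand":-0.3},{"tx":0,"ty":0,"tz":0.275,"ax":0,"ay":0,"az":0,"hand":-0.3},{"tx":0,"ty":0,"tz":0.28,"ax":0,"ay":0,"az":0,"hand":-0.3},{"tx":0,"ty":0,"tz":0.28,"ax":0,"ay":0,"az":0,"hand":-0.3}]'
python3 -m inch '[{"tx":0,"ty":0,"tz":0,"ax":0,"ay":0,"az":0,"hand":0.8},{"tx":0,"ty":0,"tz":0,"ax":0,"ay":0,"az":0,"hand":0.8},{"tx":0,"ty":0,"tz":0,"ax":0,"ay":0,"az":0,"hand":0.8},{"tx":0,"ty":0,"tz":-0.4,"ax":0,"ay":0,"az":0,"hand":1},{"tx":0,"ty":0,"tz":-0.9,"ax":0,"ay":0,"az":0,"hand":1}]'
python3 -m inch '[{"tx":0,"ty":0,"tz":-0.3,"ax":0,"ay":0,"az":0,"hand":1},{"tx":0,"ty":0,"tz":-0.3,"ax":0,"ay":0,"az":0,"hand":1},{"tx":0,"ty":0,"tz":-0.3,"ax":0,"ay":0,"az":0,"hand":1}]'
python3 - <<'E'
from h import *
W=cal('wrist'); im=ctrl.read_camera('wrist'); cv2.imwrite('pics/w3.png',im[:,:,::-1])
p=[.634,.0103,.1072]
units(w(p,[-.15,-.225,.2])[0])
E
```

```text
time_s: 7.92
tcp_pos: [0.4265, 0.3665, 0.0339]
eef_rot: [-0.0, 0.999, 0.053, 0.0]
ft_force: [-0.4, 0.9, -2.1]
gripper_width: 0.595
time_s: 8.55
tcp_pos: [0.4258, 0.366, 0.157]
eef_rot: [0.0, 0.999, 0.053, -0.001]
ft_force: [1.1, -0.0, 0.7]
gripper_width: 0.998
time_s: 8.93
tcp_pos: [0.4259, 0.3661, 0.1999]
eef_rot: [0.0, 0.999, 0.053, -0.001]
ft_force: [0.1, 0.3, -0.3]
gripper_width: 0.997
tool shift units [ 0.129  4.006 -0.   ] tcp [0.4258 0.366  0.1993] toolx [ 0.994  0.106 -0.002] tooly [ 0.106 -0.994  0.001]
```

View pics/w3.png

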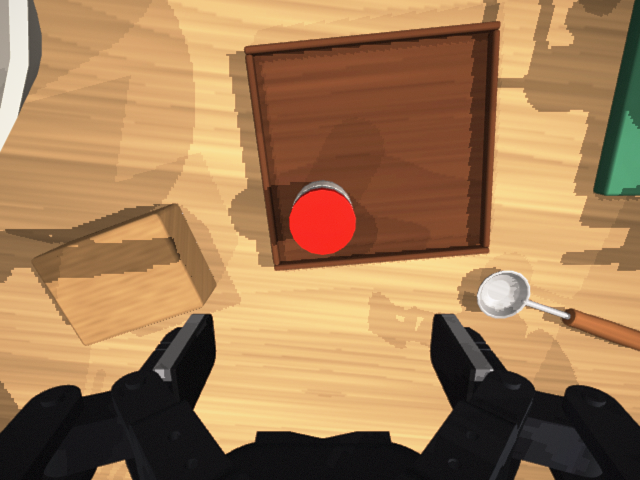

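Red tin is upright in the tray corner (323,222), clear of the walls. Now to the crank handle.

```bash
python3 -m inch '[{"tx":0,"ty":0.4,"tz":0,"ax":0,"ay":0,"az":0,"hand":1},{"tx":0,"ty":0.8,"tz":0,"ax":0,"ay":0,"az":0,"hand":1},{"tx":0,"ty":1,"tz":0,"ax":0,"ay":0,"az":0,"hand":1}]' >/dev/null
python3 -m inch '[{"tx":0,"ty":0.4,"tz":0,"ax":0,"ay":0,"az":0,"hand":1},{"tx":0,"ty":0.8,"tz":0,"ax":0,"ay":0,"az":0,"hand":1},{"tx":0,"ty":1,"tz":0,"ax":0,"ay":0,"az":0,"hand":1}]' >/dev/null
python3 -m inch '[{"tx":0,"ty":0.4,"tz":0,"ax":0,"ay":0,"az":0,"hand":1},{"tx":0,"ty":0.8,"tz":0,"ax":0,"ay":0,"az":0,"hand":1},{"tx":0,"ty":1,"tz":0,"ax":0,"ay":0,"az":0,"hand":0}]' >/dev/null
python3 -m inch '[{"tx":0.06,"ty":0.4,"tz":0,"ax":0,"ay":0,"az":0,"hand":0},{"tx":0.13,"ty":0.8,"tz":0,"ax":0,"ay":0,"az":0,"hand":0},{"tx":0.13,"ty":1,"tz":0,"ax":0,"ay":0,"az":0,"hand":0},{"tx":0.13,"ty":1,"tz":0,"ax":0,"ay":0,"az":0,"hand":0},{"tx":0.13,"ty":1,"tz":0,"ax":0,"ay":0,"az":0,"hand":0}]'
python3 - <<'E'
from h import *
W=cal('wrist'); im=ctrl.read_camera('wrist')[:,:,::-1].copy()
hsv=cv2.cvtColor(im,cv2.COLOR_BGR2HSV); m=((hsv[:,:,0]<6)|(hsv[:,:,0]>174))&(hsv[:,:,1]>180)&(hsv[:,:,2]>60)
n,l,st,c=cv2.connectedComponentsWithStats(m.astype(np.uint8))
for i in range(1,n):
    if st[i,4]>200: print('red',c[i].round(),st[i])
cv2.drawMarker(im,tuple(int(x) for x in proj(W,w([.634,.0103,.1072],[-.15,-.225,.133]))[0].round()) if 0 else (0,0),(255,0,255))
u=proj(W,w([.634,.0103,.1072],[-.15,-.225,.133]))[0];print(u); cv2.drawMarker(im,(int(u[0]),int(u[1])),(255,0,255),0,14,1)
cv2.imwrite('pics/w4.png',im)
units(w([.634,.0103,.1072],[-.15,-.225,.093])[0])
E
```

```text
time_s: 10.72
tcp_pos: [0.5091, -0.2274, 0.1998]
eef_rot: [-0.001, 0.999, 0.053, -0.001]
ft_force: [-0.6, 0.6, -0.5]
gripper_width: 0.498
red [ 29. 143.] [   0  108   64   70 3427]
red [327. 251.] [ 314  228   29   47 1079]
[325.56925603 260.99389758]
tool shift units [-0.003  0.016  0.715] tcp [ 0.5092 -0.2272  0.2002] toolx [ 0.994  0.107 -0.001] tooly [ 0.107 -0.994 -0.001]
```

View pics/w4.png

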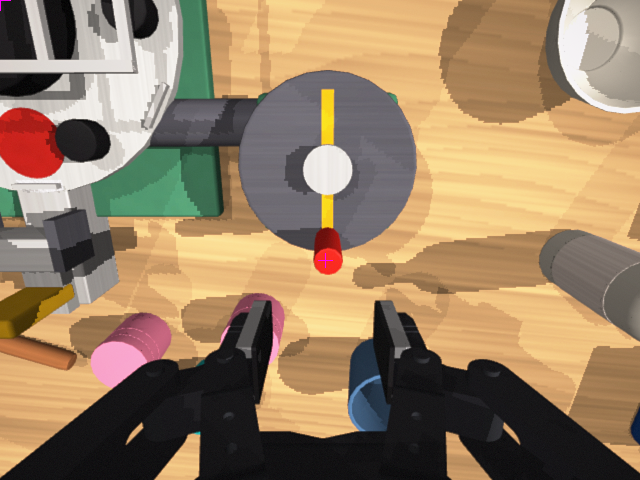

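Handle top sits at (327,261), right under the marker. Descend, grip, and crank one turn counter-clockwise.

```bash
python3 -m inch '[{"tx":0,"ty":0.02,"tz":0.35,"ax":0,"ay":0,"az":0,"hand":0},{"tx":0,"ty":0.02,"tz":0.715,"ax":0,"ay":0,"az":0,"hand":0},{"tx":0,"ty":0.02,"tz":0.715,"ax":0,"ay":0,"az":0,"hand":0},{"tx":0,"ty":0.02,"tz":0.715,"ax":0,"ay":0,"az":0,"hand":-0.8},{"tx":0,"ty":0.02,"tz":0.715,"ax":0,"ay":0,"az":0,"hand":-0.8}]' 25
python3 -m inch '[{"tx":0,"ty":0,"tz":0,"ax":0,"ay":0,"az":0,"hand":-0.8},{"tx":0,"ty":0,"tz":0,"ax":0,"ay":0,"az":0,"hand":-0.8}]'
python3 -m inch '[{"tx":0.029,"ty":0.136,"tz":0,"ax":0,"ay":0,"az":0,"hand":-0.8},{"tx":0.11,"ty":0.248,"tz":0,"ax":0,"ay":0,"az":0,"hand":-0.8},{"tx":0.23,"ty":0.317,"tz":0,"ax":0,"ay":0,"az":0,"hand":-0.8},{"tx":0.368,"ty":0.332,"tz":0,"ax":0,"ay":0,"az":0,"hand":-0.8},{"tx":0.5,"ty":0.289,"tz":0,"ax":0,"ay":0,"az":0,"hand":-0.8}]'
```

```text
time_s: 11.4
tcp_pos: [0.5109, -0.2315, 0.0962]
eef_rot: [0.001, 0.999, 0.053, 0.002]
ft_force: [1.0, 1.0, 5.0]
gripper_width: 0.205
time_s: 11.65
tcp_pos: [0.5109, -0.2316, 0.0961]
eef_rot: [0.001, 0.999, 0.053, 0.002]
ft_force: [-0.3, 1.0, 8.8]
gripper_width: 0.204
time_s: 12.28
tcp_pos: [0.59, -0.2659, 0.0961]
eef_rot: [-0.0, 0.999, 0.053, 0.001]
ft_force: [-13.4, 15.3, 15.4]
gripper_width: 0.197
```

```bash
python3 -m inch '[{"tx":0.103,"ty":-0.093,"tz":0,"ax":0,"ay":0,"az":0,"hand":-0.8},{"tx":0.159,"ty":-0.219,"tz":0,"ax":0,"ay":0,"az":0,"hand":-0.8},{"tx":0.159,"ty":-0.358,"tz":0,"ax":0,"ay":0,"az":0,"hand":-0.8},{"tx":0.103,"ty":-0.485,"tz":0,"ax":0,"ay":0,"az":0,"hand":-0.8},{"tx":0,"ty":-0.577,"tz":0,"ax":0,"ay":0,"az":0,"hand":-0.8}]'
python3 -m inch '[{"tx":-0.132,"ty":-0.043,"tz":0,"ax":0,"ay":0,"az":0,"hand":-0.8},{"tx":-0.27,"ty":-0.028,"tz":0,"ax":0,"ay":0,"az":0,"hand":-0.8},{"tx":-0.39,"ty":0.041,"tz":0,"ax":0,"ay":0,"az":0,"hand":-0.8},{"tx":-0.471,"ty":0.153,"tz":0,"ax":0,"ay":0,"az":0,"hand":-0.8},{"tx":-0.5,"ty":0.288,"tz":0,"ax":0,"ay":0,"az":0,"hand":-0.8}]'
python3 -m inch '[{"tx":0,"ty":0,"tz":0,"ax":0,"ay":0,"az":0,"hand":-0.8},{"tx":0,"ty":0,"tz":0,"ax":0,"ay":0,"az":0,"hand":0},{"tx":0,"ty":0,"tz":0,"ax":0,"ay":0,"az":0,"hand":0},{"tx":0,"ty":0,"tz":-0.4,"ax":0,"ay":0,"az":0,"hand":0},{"tx":0,"ty":0,"tz":-0.715,"ax":0,"ay":0,"az":0,"hand":0}]'
python3 -m inch '[{"tx":0,"ty":0,"tz":0,"ax":0,"ay":0,"az":0,"hand":1},{"tx":0,"ty":0,"tz":0,"ax":0,"ay":0,"az":0,"hand":1}]'
python3 - <<'E'
from h import *
units(w([.634,.0103,.1072],[-.085,0,.2])[0])
E
```

```text
time_s: 12.9
tcp_pos: [0.5812, -0.1792, 0.0962]
eef_rot: [0.001, 0.999, 0.054, 0.003]
ft_force: [-0.9, -4.6, 9.1]
gripper_width: 0.206
time_s: 13.52
tcp_pos: [0.5104, -0.2319, 0.0962]
eef_rot: [0.001, 0.999, 0.053, 0.002]
ft_force: [16.6, 4.7, 0.5]
gripper_width: 0.199
time_s: 14.15
tcp_pos: [0.5097, -0.231, 0.2029]
eef_rot: [0.0, 0.999, 0.053, 0.0]
ft_force: [1.0, -0.3, -0.8]
gripper_width: 0.501
time_s: 14.4
tcp_pos: [0.5094, -0.2309, 0.2001]
eef_rot: [-0.0, 0.999, 0.053, -0.0]
ft_force: [-0.3, 0.6, -0.7]
gripper_width: 0.9
tool shift units [ 4.31e-01 -1.51e+00  1.00e-03] tcp [ 0.5094 -0.2309  0.2001] toolx [ 0.994  0.107 -0.001] tooly [ 0.107 -0.994 -0.001]
```

```bash
cat >> h.py <<'E'
def lids(z=.105,f=None):
    W=cal('wrist'); im=ctrl.read_camera('wrist')[:,:,::-1].copy()
    if f: cv2.imwrite(f,im)
    hsv=cv2.cvtColor(im,cv2.COLOR_BGR2HSV); H,S,V=[hsv[:,:,i].astype(int) for i in range(3)]
    M=dict(red=((H<5)|(H>174))&(S>180)&(V>90),orange=(H>=9)&(H<=20)&(S>215)&(V>150),blue=(H>100)&(H<118)&(S>170)&(V>90),white=(S<40)&(V>215))
    for k,m in M.items():
        n,l,st,c=cv2.connectedComponentsWithStats(m.astype(np.uint8))
        for i in range(1,n):
            if st[i,4]>1000: print(k,c[i].round(),st[i].tolist(),'xy',plane(W,c[i],z)[:2].round(4))
p=[.634,.0103,.1072]; t=[.4806,.3305,.1836]
E
python3 -m inch '[{"tx":0.2,"ty":-0.35,"tz":0,"ax":0,"ay":0,"az":0,"hand":1},{"tx":0.43,"ty":-0.7,"tz":0,"ax":0,"ay":0,"az":0,"hand":1},{"tx":0.43,"ty":-1,"tz":0,"ax":0,"ay":0,"az":0,"hand":1}]' >/dev/null
python3 -m inch '[{"tx":0,"ty":-0.35,"tz":0,"ax":0,"ay":0,"az":0,"hand":1},{"tx":0,"ty":-0.51,"tz":0,"ax":0,"ay":0,"az":0,"hand":1},{"tx":0,"ty":-0.51,"tz":0,"ax":0,"ay":0,"az":0,"hand":1},{"tx":0,"ty":-0.51,"tz":0,"ax":0,"ay":0,"az":0,"hand":1}]'
python3 - <<'E'
from h import *
lids(.105,'pics/w5.png'); units(w(p,[-.085,0,.075])[0]); print(w(p,[-.085,0,.075]))
E
```

```text
time_s: 15.28
tcp_pos: [0.5496, 0.0003, 0.1999]
eef_rot: [-0.0, 0.999, 0.053, -0.001]
ft_force: [-0.6, -0.2, 0.2]
gripper_width: 0.993
red [346. 128.] [320, 107, 50, 45, 1005] xy [ 0.6265 -0.0062]
red [416. 161.] [386, 138, 58, 43, 2091] xy [ 0.6113 -0.0523]
orange [334. 234.] [296, 198, 77, 74, 4477] xy [ 0.5587 -0.0066]
blue [162.  35.] [146, 0, 33, 79, 1699] xy [0.6652 0.1039]
blue [211.  39.] [187, 0, 51, 85, 3383] xy [0.6666 0.0762]
white [297. 138.] [84, 0, 477, 242, 14397] xy [0.6176 0.0228]
white [378.  88.] [370, 0, 17, 182, 1873] xy [ 0.6507 -0.022 ]
white [423.  55.] [392, 0, 64, 140, 5269] xy [ 0.6707 -0.0455]
white [466. 100.] [444, 0, 45, 182, 4051] xy [ 0.65   -0.0756]
white [216. 159.] [200, 126, 47, 53, 1198] xy [0.5993 0.0721]
white [306. 335.] [284, 322, 46, 27, 1132] xy [0.4803 0.0049]
tool shift units [ 0.    -0.008  0.834] tcp [0.5497 0.     0.2001] toolx [ 0.994  0.106 -0.001] tooly [ 0.106 -0.994 -0.   ]
[[0.54948794 0.00120544 0.075     ]]
```

View pics/w5.png

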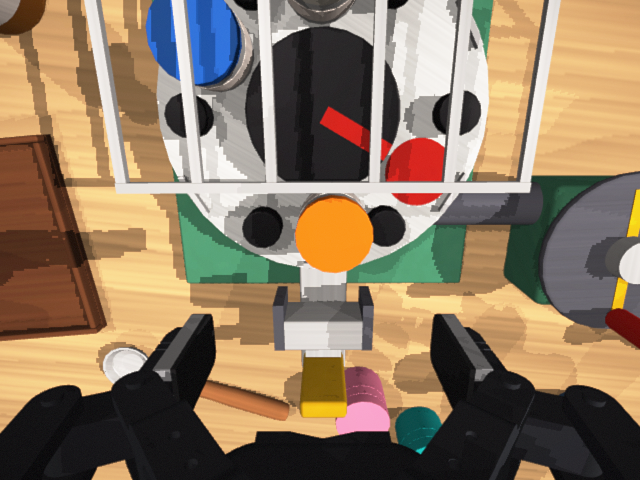

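Wheel indexed correctly: red pocket now at (415,170), orange lid at (334,234), about 9 mm off centre in its pocket. I'll grasp it at the measured lid position.

```bash
python3 -m inch '[{"tx":0.055,"ty":0.05,"tz":0.3,"ax":0,"ay":0,"az":0,"hand":1},{"tx":0.055,"ty":0.05,"tz":0.6,"ax":0,"ay":0,"az":0,"hand":1},{"tx":0.055,"ty":0.05,"tz":0.82,"ax":0,"ay":0,"az":0,"hand":1},{"tx":0.055,"ty":0.05,"tz":0.82,"ax":0,"ay":0,"az":0,"hand":1},{"tx":0.055,"ty":0.05,"tz":0.82,"ax":0,"ay":0,"az":0,"hand":0}]' 40
python3 -m inch '[{"tx":0,"ty":0,"tz":0,"ax":0,"ay":0,"az":0,"hand":-0.3},{"tx":0,"ty":0,"tz":0,"ax":0,"ay":0,"az":0,"hand":-0.3},{"tx":0,"ty":0,"tz":0,"ax":0,"ay":0,"az":0,"hand":-0.3},{"tx":0,"ty":0,"tz":-0.2,"ax":0,"ay":0,"az":0,"hand":-0.3},{"tx":0,"ty":0,"tz":-0.5,"ax":0,"ay":0,"az":0,"hand":-0.3}]'
python3 -m inch '[{"tx":0,"ty":0,"tz":-0.35,"ax":0,"ay":0,"az":0,"hand":-0.3},{"tx":0,"ty":0,"tz":-0.4,"ax":0,"ay":0,"az":0,"hand":-0.3},{"tx":0,"ty":0,"tz":-0.4,"ax":0,"ay":0,"az":0,"hand":-0.3}]'
python3 - <<'E'
from h import *
units(w(t,[.04,.045,.034])[0])
E
```

```text
time_s: 15.95
tcp_pos: [0.5595, -0.0063, 0.0791]
eef_rot: [0.0, 0.999, 0.053, 0.001]
ft_force: [0.3, -0.1, 0.7]
gripper_width: 0.815
time_s: 16.58
tcp_pos: [0.5583, -0.0057, 0.1536]
eef_rot: [-0.0, 0.999, 0.053, -0.001]
ft_force: [-0.3, -0.0, -0.9]
gripper_width: 0.593
time_s: 16.95
tcp_pos: [0.5587, -0.0057, 0.213]
eef_rot: [0.0, 0.999, 0.053, 0.0]
ft_force: [-0.6, 0.5, -1.8]
gripper_width: 0.597
tool shift units [-0.037 -2.604  1.193] tcp [ 0.5587 -0.0057  0.213 ] toolx [0.994 0.106 0.001] tooly [ 0.106 -0.994  0.   ]
```

```bash
python3 -m inch '[{"tx":-0.04,"ty":-0.35,"tz":0,"ax":0,"ay":0,"az":0,"hand":-0.3},{"tx":-0.04,"ty":-0.7,"tz":0,"ax":0,"ay":0,"az":0,"hand":-0.3},{"tx":-0.04,"ty":-1,"tz":0,"ax":0,"ay":0,"az":0,"hand":-0.3}]' >/dev/null
python3 -m inch '[{"tx":0,"ty":-0.35,"tz":0,"ax":0,"ay":0,"az":0,"hand":-0.3},{"tx":0,"ty":-0.7,"tz":0,"ax":0,"ay":0,"az":0,"hand":-0.3},{"tx":0,"ty":-1,"tz":0,"ax":0,"ay":0,"az":0,"hand":-0.3}]'
python3 -m inch '[{"tx":0,"ty":-0.3,"tz":0.3,"ax":0,"ay":0,"az":0,"hand":-0.3},{"tx":0,"ty":-0.6,"tz":0.6,"ax":0,"ay":0,"az":0,"hand":-0.3},{"tx":0,"ty":-0.6,"tz":0.8,"ax":0,"ay":0,"az":0,"hand":-0.3},{"tx":0,"ty":-0.6,"tz":0.9,"ax":0,"ay":0,"az":0,"hand":-0.3},{"tx":0,"ty":-0.6,"tz":0.9,"ax":0,"ay":0,"az":0,"hand":-0.3}]'
python3 -m inch '[{"tx":0,"ty":0,"tz":0.15,"ax":0,"ay":0,"az":0,"hand":-0.3},{"tx":0,"ty":0,"tz":0.24,"ax":0,"ay":0,"az":0,"hand":-0.3},{"tx":0,"ty":0,"tz":0.275,"ax":0,"ay":0,"az":0,"hand":-0.3},{"tx":0,"ty":0,"tz":0.28,"ax":0,"ay":0,"az":0,"hand":-0.3},{"tx":0,"ty":0,"tz":0.28,"ax":0,"ay":0,"az":0,"hand":-0.3}]'
```

```text
time_s: 17.7
tcp_pos: [0.5199, 0.2936, 0.2109]
eef_rot: [0.001, 0.999, 0.054, -0.001]
ft_force: [-0.9, -0.8, -2.1]
gripper_width: 0.598
time_s: 18.32
tcp_pos: [0.511, 0.3807, 0.0767]
eef_rot: [0.001, 0.999, 0.053, -0.001]
ft_force: [0.3, 0.6, -1.7]
gripper_width: 0.595
time_s: 18.95
tcp_pos: [0.5116, 0.3816, 0.0365]
eef_rot: [-0.0, 0.999, 0.053, 0.0]
ft_force: [-0.5, -0.0, -2.4]
gripper_width: 0.595
```

```bash
python3 -m inch '[{"tx":0,"ty":0,"tz":0,"ax":0,"ay":0,"az":0,"hand":0.8},{"tx":0,"ty":0,"tz":0,"ax":0,"ay":0,"az":0,"hand":0.8},{"tx":0,"ty":0,"tz":0,"ax":0,"ay":0,"az":0,"hand":0.8},{"tx":0,"ty":0,"tz":-0.4,"ax":0,"ay":0,"az":0,"hand":1},{"tx":0,"ty":0,"tz":-0.9,"ax":0,"ay":0,"az":0,"hand":1}]'
python3 -m inch '[{"tx":0,"ty":0,"tz":-0.3,"ax":0,"ay":0,"az":0,"hand":1},{"tx":0,"ty":0,"tz":-0.3,"ax":0,"ay":0,"az":0,"hand":1},{"tx":0,"ty":0,"tz":-0.3,"ax":0,"ay":0,"az":0,"hand":1}]'
python3 - <<'E'
from h import *
lids(.061,'pics/w6.png'); print(w(t,[[-.04,.045,0],[.04,.045,0]]))
units(w(p,[-.15,-.225,.2])[0])
E
```

```text
time_s: 19.58
tcp_pos: [0.511, 0.3812, 0.1594]
eef_rot: [0.0, 0.999, 0.053, -0.001]
ft_force: [-0.4, -0.1, 0.6]
gripper_width: 1.0
time_s: 19.95
tcp_pos: [0.511, 0.3813, 0.2025]
eef_rot: [0.0, 0.999, 0.053, -0.0]
ft_force: [0.1, -0.8, -0.6]
gripper_width: 0.999
red [329. 317.] [299, 288, 61, 58, 2835] xy [0.4333 0.3671]
orange [322. 229.] [290, 197, 65, 65, 3283] xy [0.5102 0.3812]
white [ 47. 127.] [0, 0, 74, 253, 4156] xy [0.5656 0.5885]
white [  9. 164.] [0, 98, 24, 107, 1700] xy [0.536  0.6199]
[[0.43305663 0.36744087 0.        ]
 [0.51171205 0.38204649 0.        ]]
tool shift units [-0.446  4.047  0.017] tcp [0.5109 0.3812 0.2019] toolx [ 0.994  0.106 -0.002] tooly [ 0.106 -0.994  0.001]
```

Both tins stand as planned. Back to the handle for two turns.

```bash
python3 -m inch '[{"tx":-0.1,"ty":0.4,"tz":0,"ax":0,"ay":0,"az":0,"hand":1},{"tx":-0.2,"ty":0.8,"tz":0,"ax":0,"ay":0,"az":0,"hand":1},{"tx":-0.2,"ty":1,"tz":0,"ax":0,"ay":0,"az":0,"hand":1}]' >/dev/null
python3 -m inch '[{"tx":-0.1,"ty":0.4,"tz":0,"ax":0,"ay":0,"az":0,"hand":1},{"tx":-0.2,"ty":0.8,"tz":0,"ax":0,"ay":0,"az":0,"hand":1},{"tx":-0.25,"ty":1,"tz":0,"ax":0,"ay":0,"az":0,"hand":1}]' >/dev/null
python3 -m inch '[{"tx":0,"ty":0.4,"tz":0,"ax":0,"ay":0,"az":0,"hand":1},{"tx":0,"ty":0.8,"tz":0,"ax":0,"ay":0,"az":0,"hand":1},{"tx":0,"ty":1,"tz":0,"ax":0,"ay":0,"az":0,"hand":0}]' >/dev/null
python3 -m inch '[{"tx":0,"ty":0.4,"tz":0,"ax":0,"ay":0,"az":0,"hand":0},{"tx":0,"ty":0.8,"tz":0,"ax":0,"ay":0,"az":0,"hand":0},{"tx":0,"ty":1,"tz":0,"ax":0,"ay":0,"az":0,"hand":0},{"tx":0,"ty":1,"tz":0,"ax":0,"ay":0,"az":0,"hand":0},{"tx":0,"ty":1,"tz":0,"ax":0,"ay":0,"az":0,"hand":0}]'
cat >> h.py <<'E'
def handle():
    W=cal('wrist'); im=ctrl.read_camera('wrist')[:,:,::-1].copy()
    hsv=cv2.cvtColor(im,cv2.COLOR_BGR2HSV); m=((hsv[:,:,0]<6)|(hsv[:,:,0]>174))&(hsv[:,:,1]>180)&(hsv[:,:,2]>60)
    n,l,st,c=cv2.connectedComponentsWithStats(m.astype(np.uint8))
    for i in range(1,n):
        if 500<st[i,4] and st[i,0]>200: # lowest rows = top of the handle
            u=[st[i,0]+st[i,2]/2-.5,st[i,1]+st[i,3]-st[i,2]/2]; print('handle',u,plane(W,u,.133).round(4),'nominal',w(p,[-.15,-.225,.133])[0].round(4))
    units(w(p,[-.15,-.225,.095])[0])
E
python3 -c "from h import *; handle()"
```

```text
time_s: 21.75
tcp_pos: [0.5077, -0.2216, 0.2024]
eef_rot: [-0.0, 0.999, 0.053, -0.001]
ft_force: [-0.5, 0.4, -0.8]
gripper_width: 0.5
handle [np.float64(341.0), np.float64(257.5)] [ 0.5099 -0.2328  0.133 ] nominal [ 0.5089 -0.2295  0.133 ]
tool shift units [0.002 0.055 0.718] tcp [ 0.5079 -0.2213  0.2027] toolx [ 0.994  0.107 -0.001] tooly [ 0.107 -0.994 -0.001]
```

```bash
python3 -m inch '[{"tx":0.01,"ty":0.065,"tz":0.35,"ax":0,"ay":0,"az":0,"hand":0},{"tx":0.01,"ty":0.065,"tz":0.71,"ax":0,"ay":0,"az":0,"hand":0},{"tx":0.01,"ty":0.065,"tz":0.71,"ax":0,"ay":0,"az":0,"hand":0},{"tx":0.01,"ty":0.065,"tz":0.71,"ax":0,"ay":0,"az":0,"hand":-0.8},{"tx":0.01,"ty":0.065,"tz":0.71,"ax":0,"ay":0,"az":0,"hand":-0.8}]' 25
python3 -m inch '[{"tx":0,"ty":0,"tz":0,"ax":0,"ay":0,"az":0,"hand":-0.8},{"tx":0,"ty":0,"tz":0,"ax":0,"ay":0,"az":0,"hand":-0.8}]'
python3 -m inch '[{"tx":0.029,"ty":0.136,"tz":0,"ax":0,"ay":0,"az":0,"hand":-0.8},{"tx":0.11,"ty":0.248,"tz":0,"ax":0,"ay":0,"az":0,"hand":-0.8},{"tx":0.23,"ty":0.317,"tz":0,"ax":0,"ay":0,"az":0,"hand":-0.8},{"tx":0.368,"ty":0.332,"tz":0,"ax":0,"ay":0,"az":0,"hand":-0.8},{"tx":0.5,"ty":0.289,"tz":0,"ax":0,"ay":0,"az":0,"hand":-0.8}]'
python3 -m inch '[{"tx":0.103,"ty":-0.093,"tz":0,"ax":0,"ay":0,"az":0,"hand":-0.8},{"tx":0.159,"ty":-0.219,"tz":0,"ax":0,"ay":0,"az":0,"hand":-0.8},{"tx":0.159,"ty":-0.358,"tz":0,"ax":0,"ay":0,"az":0,"hand":-0.8},{"tx":0.103,"ty":-0.485,"tz":0,"ax":0,"ay":0,"az":0,"hand":-0.8},{"tx":0,"ty":-0.577,"tz":0,"ax":0,"ay":0,"az":0,"hand":-0.8}]'
python3 -m inch '[{"tx":-0.132,"ty":-0.043,"tz":0,"ax":0,"ay":0,"az":0,"hand":-0.8},{"tx":-0.27,"ty":-0.028,"tz":0,"ax":0,"ay":0,"az":0,"hand":-0.8},{"tx":-0.39,"ty":0.041,"tz":0,"ax":0,"ay":0,"az":0,"hand":-0.8},{"tx":-0.471,"ty":0.153,"tz":0,"ax":0,"ay":0,"az":0,"hand":-0.8},{"tx":-0.5,"ty":0.288,"tz":0,"ax":0,"ay":0,"az":0,"hand":-0.8}]'
python3 -m inch '[{"tx":0.029,"ty":0.136,"tz":0,"ax":0,"ay":0,"az":0,"hand":-0.8},{"tx":0.11,"ty":0.248,"tz":0,"ax":0,"ay":0,"az":0,"hand":-0.8},{"tx":0.23,"ty":0.317,"tz":0,"ax":0,"ay":0,"az":0,"hand":-0.8},{"tx":0.368,"ty":0.332,"tz":0,"ax":0,"ay":0,"az":0,"hand":-0.8},{"tx":0.5,"ty":0.289,"tz":0,"ax":0,"ay":0,"az":0,"hand":-0.8}]'
python3 -m inch '[{"tx":0.103,"ty":-0.093,"tz":0,"ax":0,"ay":0,"az":0,"hand":-0.8},{"tx":0.159,"ty":-0.219,"tz":0,"ax":0,"ay":0,"az":0,"hand":-0.8},{"tx":0.159,"ty":-0.358,"tz":0,"ax":0,"ay":0,"az":0,"hand":-0.8},{"tx":0.103,"ty":-0.485,"tz":0,"ax":0,"ay":0,"az":0,"hand":-0.8},{"tx":0,"ty":-0.577,"tz":0,"ax":0,"ay":0,"az":0,"hand":-0.8}]'
python3 -m inch '[{"tx":-0.132,"ty":-0.043,"tz":0,"ax":0,"ay":0,"az":0,"hand":-0.8},{"tx":-0.27,"ty":-0.028,"tz":0,"ax":0,"ay":0,"az":0,"hand":-0.8},{"tx":-0.39,"ty":0.041,"tz":0,"ax":0,"ay":0,"az":0,"hand":-0.8},{"tx":-0.471,"ty":0.153,"tz":0,"ax":0,"ay":0,"az":0,"hand":-0.8},{"tx":-0.5,"ty":0.288,"tz":0,"ax":0,"ay":0,"az":0,"hand":-0.8}]'
python3 -m inch '[{"tx":0,"ty":-0.01,"tz":0,"ax":0,"ay":0,"az":0,"hand":-0.8},{"tx":0,"ty":-0.01,"tz":0,"ax":0,"ay":0,"az":0,"hand":0},{"tx":0,"ty":-0.01,"tz":0,"ax":0,"ay":0,"az":0,"hand":0},{"tx":0,"ty":-0.01,"tz":-0.4,"ax":0,"ay":0,"az":0,"hand":0},{"tx":0,"ty":-0.01,"tz":-0.71,"ax":0,"ay":0,"az":0,"hand":0}]'
python3 -m inch '[{"tx":0,"ty":0,"tz":0,"ax":0,"ay":0,"az":0,"hand":1},{"tx":0,"ty":0,"tz":0,"ax":0,"ay":0,"az":0,"hand":1}]'
python3 - <<'E'
from h import *
handle();units(w(p,[-.085,0,.2])[0])
E
```

```text
time_s: 22.42
tcp_pos: [0.5117, -0.2321, 0.0995]
eef_rot: [0.001, 0.999, 0.053, 0.002]
ft_force: [0.8, 1.7, 6.2]
gripper_width: 0.199
time_s: 22.68
tcp_pos: [0.5117, -0.2322, 0.0994]
eef_rot: [0.001, 0.999, 0.053, 0.002]
ft_force: [0.1, 0.8, 7.9]
gripper_width: 0.203
time_s: 23.3
tcp_pos: [0.5907, -0.266, 0.0993]
eef_rot: [-0.001, 0.999, 0.053, 0.001]
ft_force: [-16.2, 17.4, 16.1]
gripper_width: 0.2
time_s: 23.92
tcp_pos: [0.5822, -0.1794, 0.0994]
eef_rot: [0.0, 0.999, 0.054, 0.003]
ft_force: [0.7, -2.2, 7.9]
gripper_width: 0.203
time_s: 24.55
tcp_pos: [0.5112, -0.2324, 0.0995]
eef_rot: [0.001, 0.999, 0.053, 0.002]
ft_force: [16.9, 4.6, 1.3]
gripper_width: 0.202
time_s: 25.18
tcp_pos: [0.5906, -0.2659, 0.0993]
eef_rot: [-0.001, 0.999, 0.053, 0.0]
ft_force: [-15.4, 18.8, 17.2]
gripper_width: 0.198
time_s: 25.8
tcp_pos: [0.5822, -0.1795, 0.0995]
eef_rot: [0.0, 0.999, 0.054, 0.003]
ft_force: [1.3, -1.5, 8.8]
gripper_width: 0.198
time_s: 26.42
tcp_pos: [0.5111, -0.2324, 0.0995]
eef_rot: [0.001, 0.999, 0.053, 0.002]
ft_force: [16.0, 4.5, 1.5]
gripper_width: 0.204
time_s: 27.05
tcp_pos: [0.5104, -0.2302, 0.2054]
eef_rot: [0.0, 0.999, 0.053, 0.0]
ft_force: [0.7, 0.8, 0.9]
gripper_width: 0.499
time_s: 27.3
tcp_pos: [0.5101, -0.2301, 0.2027]
eef_rot: [-0.0, 0.999, 0.053, -0.0]
ft_force: [-0.2, -0.2, -0.3]
gripper_width: 0.898
handle [np.float64(325.5), np.float64(260.0)] [ 0.5096 -0.2322  0.133 ] nominal [ 0.5089 -0.2295  0.133 ]
tool shift units [-0.005 -0.004  0.714] tcp [ 0.51   -0.2301  0.2021] toolx [ 0.994  0.107 -0.002] tooly [ 0.107 -0.994 -0.001]
tool shift units [ 0.426 -1.505  0.015] tcp [ 0.51   -0.2301  0.2021] toolx [ 0.994  0.107 -0.002] tooly [ 0.107 -0.994 -0.001]
```

```bash
python3 -m inch '[{"tx":0.2,"ty":-0.35,"tz":0,"ax":0,"ay":0,"az":0,"hand":1},{"tx":0.43,"ty":-0.7,"tz":0,"ax":0,"ay":0,"az":0,"hand":1},{"tx":0.43,"ty":-1,"tz":0,"ax":0,"ay":0,"az":0,"hand":1}]' >/dev/null
python3 -m inch '[{"tx":0,"ty":-0.35,"tz":0,"ax":0,"ay":0,"az":0,"hand":1},{"tx":0,"ty":-0.51,"tz":0,"ax":0,"ay":0,"az":0,"hand":1},{"tx":0,"ty":-0.51,"tz":0,"ax":0,"ay":0,"az":0,"hand":1},{"tx":0,"ty":-0.51,"tz":0,"ax":0,"ay":0,"az":0,"hand":1}]'
python3 - <<'E'
from h import *
lids(.105,'pics/w7.png'); units(w(p,[-.085,0,.075])[0])
E
```

```text
time_s: 28.22
tcp_pos: [0.5503, 0.0011, 0.2026]
eef_rot: [-0.0, 0.999, 0.053, -0.001]
ft_force: [0.3, -0.6, -0.4]
gripper_width: 1.002
red [322.  10.] [289, 0, 68, 26, 1299] xy [0.6887 0.0155]
red [323.  71.] [314, 29, 19, 85, 1579] xy [0.6575 0.0119]
blue [324. 245.] [287, 208, 76, 74, 4354] xy [ 5.507e-01 -4.000e-04]
white [108.  89.] [89, 0, 40, 184, 1937] xy [0.6341 0.1387]
white [336. 151.] [119, 0, 440, 248, 13496] xy [ 0.6127 -0.0011]
white [269.  88.] [260, 0, 18, 183, 1901] xy [0.645  0.0432]
white [434.  50.] [414, 0, 44, 101, 3270] xy [ 0.6753 -0.0512]
white [466. 101.] [444, 0, 44, 183, 3790] xy [ 0.65   -0.0754]
white [228.  44.] [206, 4, 50, 98, 2529] xy [0.666  0.0681]
white [424. 159.] [403, 134, 42, 48, 1612] xy [ 0.6136 -0.0569]
white [221. 164.] [203, 137, 39, 44, 1170] xy [0.5974 0.0706]
white [307. 334.] [286, 322, 45, 26, 1116] xy [0.4803 0.0048]
tool shift units [-0.005 -0.003  0.851] tcp [0.5504 0.0009 0.2027] toolx [ 0.994  0.106 -0.001] tooly [ 0.106 -0.994 -0.   ]
```

View pics/w7.png

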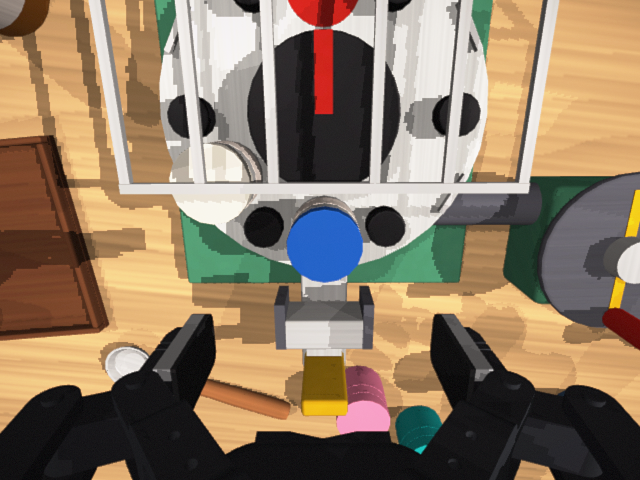

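Blue tin is centred at the window (324,245), white next at (215,183).

```bash
python3 -m inch '[{"tx":0,"ty":0.01,"tz":0.3,"ax":0,"ay":0,"az":0,"hand":1},{"tx":0,"ty":0.01,"tz":0.6,"ax":0,"ay":0,"az":0,"hand":1},{"tx":0,"ty":0.01,"tz":0.84,"ax":0,"ay":0,"az":0,"hand":1},{"tx":0,"ty":0.01,"tz":0.84,"ax":0,"ay":0,"az":0,"hand":1},{"tx":0,"ty":0.01,"tz":0.84,"ax":0,"ay":0,"az":0,"hand":0}]' 40
python3 -m inch '[{"tx":0,"ty":0,"tz":0,"ax":0,"ay":0,"az":0,"hand":-0.3},{"tx":0,"ty":0,"tz":0,"ax":0,"ay":0,"az":0,"hand":-0.3},{"tx":0,"ty":0,"tz":0,"ax":0,"ay":0,"az":0,"hand":-0.3},{"tx":0,"ty":0,"tz":-0.2,"ax":0,"ay":0,"az":0,"hand":-0.3},{"tx":0,"ty":0,"tz":-0.5,"ax":0,"ay":0,"az":0,"hand":-0.3}]'
python3 -m inch '[{"tx":0,"ty":0,"tz":-0.35,"ax":0,"ay":0,"az":0,"hand":-0.3},{"tx":0,"ty":0,"tz":-0.4,"ax":0,"ay":0,"az":0,"hand":-0.3},{"tx":0,"ty":0,"tz":-0.4,"ax":0,"ay":0,"az":0,"hand":-0.3}]'
python3 - <<'E'
from h import *
units(w(t,[-.04,-.045,.035])[0])
E
```

```text
time_s: 28.9
tcp_pos: [0.5513, -0.0003, 0.0787]
eef_rot: [0.0, 0.999, 0.053, 0.001]
ft_force: [-0.1, 0.4, 0.2]
gripper_width: 0.82
time_s: 29.52
tcp_pos: [0.5501, 0.0002, 0.1532]
eef_rot: [-0.0, 0.999, 0.053, -0.001]
ft_force: [-0.3, -0.6, -1.5]
gripper_width: 0.592
time_s: 29.9
tcp_pos: [0.5505, 0.0002, 0.2126]
eef_rot: [0.0, 0.999, 0.053, 0.0]
ft_force: [-0.3, -0.4, -2.5]
gripper_width: 0.592
tool shift units [-0.473 -1.919  1.183] tcp [5.505e-01 2.000e-04 2.126e-01] toolx [0.994 0.106 0.001] tooly [ 0.106 -0.994  0.   ]
```

```bash
python3 -m inch '[{"tx":-0.1,"ty":-0.35,"tz":0,"ax":0,"ay":0,"az":0,"hand":-0.3},{"tx":-0.2,"ty":-0.7,"tz":0,"ax":0,"ay":0,"az":0,"hand":-0.3},{"tx":-0.24,"ty":-1,"tz":0,"ax":0,"ay":0,"az":0,"hand":-0.3}]' >/dev/null
python3 -m inch '[{"tx":-0.1,"ty":-0.35,"tz":0,"ax":0,"ay":0,"az":0,"hand":-0.3},{"tx":-0.2,"ty":-0.7,"tz":0,"ax":0,"ay":0,"az":0,"hand":-0.3},{"tx":-0.23,"ty":-0.92,"tz":0,"ax":0,"ay":0,"az":0,"hand":-0.3},{"tx":-0.23,"ty":-0.92,"tz":0,"ax":0,"ay":0,"az":0,"hand":-0.3}]'
python3 - <<'E'
from h import *
lids(.061,'pics/w8.png'); units(w(t,[-.04,-.045,.035])[0])
E
```

```text
time_s: 30.78
tcp_pos: [0.4486, 0.2806, 0.2106]
eef_rot: [0.0, 0.998, 0.055, -0.001]
ft_force: [-0.0, -0.8, -1.2]
gripper_width: 0.597
red [216. 233.] [183, 202, 66, 63, 3260] xy [0.4325 0.3662]
orange [198. 140.] [163, 98, 72, 71, 2801] xy [0.5047 0.3813]
blue [323. 345.] [252, 277, 142, 135, 14809] xy [0.3376 0.2679]
tool shift units [0.005 0.002 1.172] tcp [0.4491 0.2794 0.2108] toolx [ 0.994  0.108 -0.002] tooly [ 0.108 -0.994  0.001]
```

```bash
python3 -m inch '[{"tx":0,"ty":0,"tz":0.4,"ax":0,"ay":0,"az":0,"hand":-0.3},{"tx":0,"ty":0,"tz":0.8,"ax":0,"ay":0,"az":0,"hand":-0.3},{"tx":0,"ty":0,"tz":0.96,"ax":0,"ay":0,"az":0,"hand":-0.3},{"tx":0,"ty":0,"tz":1,"ax":0,"ay":0,"az":0,"hand":-0.3}]'
python3 -m inch '[{"tx":0,"ty":0,"tz":0.1,"ax":0,"ay":0,"az":0,"hand":-0.3},{"tx":0,"ty":0,"tz":0.15,"ax":0,"ay":0,"az":0,"hand":-0.3},{"tx":0,"ty":0,"tz":0.17,"ax":0,"ay":0,"az":0,"hand":-0.3},{"tx":0,"ty":0,"tz":0.17,"ax":0,"ay":0,"az":0,"hand":-0.3}]'
python3 -m inch '[{"tx":0,"ty":0,"tz":0,"ax":0,"ay":0,"az":0,"hand":0.6},{"tx":0,"ty":0,"tz":0,"ax":0,"ay":0,"az":0,"hand":0.6},{"tx":0,"ty":0,"tz":0,"ax":0,"ay":0,"az":0,"hand":0.6},{"tx":0,"ty":0,"tz":-0.4,"ax":0,"ay":0,"az":0,"hand":0.6},{"tx":0,"ty":0,"tz":-0.9,"ax":0,"ay":0,"az":0,"hand":1}]'
python3 -m inch '[{"tx":0,"ty":0,"tz":-0.25,"ax":0,"ay":0,"az":0,"hand":1},{"tx":0,"ty":0,"tz":-0.25,"ax":0,"ay":0,"az":0,"hand":1},{"tx":0,"ty":0,"tz":-0.25,"ax":0,"ay":0,"az":0,"hand":1}]'
python3 - <<'E'
from h import *
lids(.061,'pics/w9.png')
units(w(p,[-.15,-.225,.2])[0])
E
```

```text
time_s: 31.32
tcp_pos: [0.4493, 0.2777, 0.0604]
eef_rot: [0.001, 0.999, 0.053, -0.002]
ft_force: [0.2, 0.1, -2.0]
gripper_width: 0.596
time_s: 31.82
tcp_pos: [0.45, 0.2792, 0.037]
eef_rot: [-0.0, 0.999, 0.053, 0.0]
ft_force: [0.4, 0.6, -1.1]
gripper_width: 0.596
time_s: 32.45
tcp_pos: [0.4495, 0.2789, 0.1605]
eef_rot: [0.0, 0.999, 0.053, -0.001]
ft_force: [1.0, 0.7, 0.6]
gripper_width: 0.981
time_s: 32.83
tcp_pos: [0.4495, 0.2789, 0.1958]
eef_rot: [0.0, 0.999, 0.053, -0.001]
ft_force: [0.3, 0.5, -1.3]
gripper_width: 1.003
red [209. 239.] [174, 207, 70, 66, 3580] xy [0.4326 0.3661]
orange [190. 134.] [152, 97, 77, 76, 4439] xy [0.5102 0.3806]
blue [322. 231.] [290, 198, 66, 66, 3398] xy [0.4489 0.2788]
tool shift units [ 0.034  3.412 -0.028] tcp [0.4494 0.2789 0.1955] toolx [ 0.994  0.106 -0.002] tooly [ 0.106 -0.994  0.001]
```

View pics/w9.png

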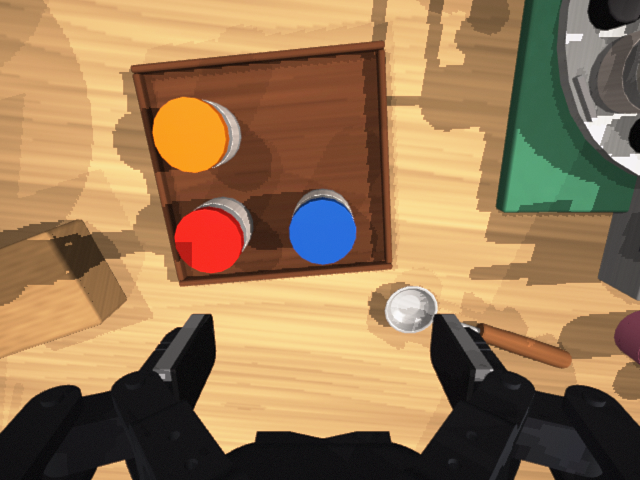

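Three tins are upright on the tray: red (209,239), orange (190,134), blue (322,231). Back to the crank for one turn.

```bash
python3 -m inch '[{"tx":0,"ty":0.4,"tz":-0.03,"ax":0,"ay":0,"az":0,"hand":1},{"tx":0,"ty":0.8,"tz":-0.03,"ax":0,"ay":0,"az":0,"hand":1},{"tx":0,"ty":1,"tz":-0.03,"ax":0,"ay":0,"az":0,"hand":1}]' >/dev/null
python3 -m inch '[{"tx":0,"ty":0.4,"tz":0,"ax":0,"ay":0,"az":0,"hand":1},{"tx":0,"ty":0.8,"tz":0,"ax":0,"ay":0,"az":0,"hand":1},{"tx":0,"ty":1,"tz":0,"ax":0,"ay":0,"az":0,"hand":1}]' >/dev/null
python3 -m inch '[{"tx":0,"ty":0.4,"tz":0,"ax":0,"ay":0,"az":0,"hand":1},{"tx":0,"ty":0.8,"tz":0,"ax":0,"ay":0,"az":0,"hand":1},{"tx":0,"ty":1,"tz":0,"ax":0,"ay":0,"az":0,"hand":0}]' >/dev/null
python3 -m inch '[{"tx":0.04,"ty":0.3,"tz":0,"ax":0,"ay":0,"az":0,"hand":0},{"tx":0.04,"ty":0.42,"tz":0,"ax":0,"ay":0,"az":0,"hand":0},{"tx":0.04,"ty":0.42,"tz":0,"ax":0,"ay":0,"az":0,"hand":0},{"tx":0.04,"ty":0.42,"tz":0,"ax":0,"ay":0,"az":0,"hand":0}]'
python3 -c "from h import *; handle()"
```

```text
time_s: 34.5
tcp_pos: [0.5102, -0.2293, 0.2009]
eef_rot: [-0.0, 0.999, 0.054, -0.0]
ft_force: [-0.4, -0.5, -0.0]
gripper_width: 0.498
handle [np.float64(327.0), np.float64(260.5)] [ 0.5102 -0.2322  0.133 ] nominal [ 0.5089 -0.2295  0.133 ]
tool shift units [-0.009  0.001  0.707] tcp [ 0.5103 -0.2292  0.2011] toolx [ 0.994  0.107 -0.   ] tooly [ 0.107 -0.994 -0.   ]
```

```bash
python3 -m inch '[{"tx":0,"ty":0.01,"tz":0.35,"ax":0,"ay":0,"az":0,"hand":0},{"tx":0,"ty":0.01,"tz":0.69,"ax":0,"ay":0,"az":0,"hand":0},{"tx":0,"ty":0.01,"tz":0.69,"ax":0,"ay":0,"az":0,"hand":0},{"tx":0,"ty":0.01,"tz":0.69,"ax":0,"ay":0,"az":0,"hand":-0.8},{"tx":0,"ty":0.01,"tz":0.69,"ax":0,"ay":0,"az":0,"hand":-0.8}]' 25
python3 -m inch '[{"tx":0,"ty":0,"tz":0,"ax":0,"ay":0,"az":0,"hand":-0.8},{"tx":0,"ty":0,"tz":0,"ax":0,"ay":0,"az":0,"hand":-0.8}]'
python3 -m inch '[{"tx":0.029,"ty":0.136,"tz":0,"ax":0,"ay":0,"az":0,"hand":-0.8},{"tx":0.11,"ty":0.248,"tz":0,"ax":0,"ay":0,"az":0,"hand":-0.8},{"tx":0.23,"ty":0.317,"tz":0,"ax":0,"ay":0,"az":0,"hand":-0.8},{"tx":0.368,"ty":0.332,"tz":0,"ax":0,"ay":0,"az":0,"hand":-0.8},{"tx":0.5,"ty":0.289,"tz":0,"ax":0,"ay":0,"az":0,"hand":-0.8}]'
python3 -m inch '[{"tx":0.103,"ty":-0.093,"tz":0,"ax":0,"ay":0,"az":0,"hand":-0.8},{"tx":0.159,"ty":-0.219,"tz":0,"ax":0,"ay":0,"az":0,"hand":-0.8},{"tx":0.159,"ty":-0.358,"tz":0,"ax":0,"ay":0,"az":0,"hand":-0.8},{"tx":0.103,"ty":-0.485,"tz":0,"ax":0,"ay":0,"az":0,"hand":-0.8},{"tx":0,"ty":-0.577,"tz":0,"ax":0,"ay":0,"az":0,"hand":-0.8}]'
python3 -m inch '[{"tx":-0.132,"ty":-0.043,"tz":0,"ax":0,"ay":0,"az":0,"hand":-0.8},{"tx":-0.27,"ty":-0.028,"tz":0,"ax":0,"ay":0,"az":0,"hand":-0.8},{"tx":-0.39,"ty":0.041,"tz":0,"ax":0,"ay":0,"az":0,"hand":-0.8},{"tx":-0.471,"ty":0.153,"tz":0,"ax":0,"ay":0,"az":0,"hand":-0.8},{"tx":-0.5,"ty":0.288,"tz":0,"ax":0,"ay":0,"az":0,"hand":-0.8}]'
python3 -m inch '[{"tx":0,"ty":0,"tz":0,"ax":0,"ay":0,"az":0,"hand":-0.8},{"tx":0,"ty":0,"tz":0,"ax":0,"ay":0,"az":0,"hand":0},{"tx":0,"ty":0,"tz":0,"ax":0,"ay":0,"az":0,"hand":0},{"tx":0,"ty":0,"tz":-0.4,"ax":0,"ay":0,"az":0,"hand":0},{"tx":0,"ty":0,"tz":-0.7,"ax":0,"ay":0,"az":0,"hand":0}]'
python3 -m inch '[{"tx":0.2,"ty":-0.35,"tz":0,"ax":0,"ay":0,"az":0,"hand":1},{"tx":0.42,"ty":-0.7,"tz":0,"ax":0,"ay":0,"az":0,"hand":1},{"tx":0.42,"ty":-1,"tz":0,"ax":0,"ay":0,"az":0,"hand":1}]' >/dev/null
python3 -m inch '[{"tx":0,"ty":-0.35,"tz":0,"ax":0,"ay":0,"az":0,"hand":1},{"tx":0,"ty":-0.51,"tz":0,"ax":0,"ay":0,"az":0,"hand":1},{"tx":0,"ty":-0.51,"tz":0,"ax":0,"ay":0,"az":0,"hand":1},{"tx":0,"ty":-0.51,"tz":0,"ax":0,"ay":0,"az":0,"hand":1}]'
python3 - <<'E'
from h import *
lids(.105,'pics/w10.png'); units(w(p,[-.085,0,.075])[0])
E
```

```text
time_s: 35.17
tcp_pos: [0.5116, -0.2321, 0.1004]
eef_rot: [0.001, 0.999, 0.053, 0.002]
ft_force: [0.5, 1.3, 6.6]
gripper_width: 0.199
time_s: 35.42
tcp_pos: [0.5117, -0.2323, 0.1003]
eef_rot: [0.001, 0.999, 0.053, 0.002]
ft_force: [-0.3, 0.3, 8.1]
gripper_width: 0.201
time_s: 36.05
tcp_pos: [0.5906, -0.266, 0.1002]
eef_rot: [-0.001, 0.999, 0.053, 0.0]
ft_force: [-16.2, 18.5, 15.8]
gripper_width: 0.201
time_s: 36.67
tcp_pos: [0.5822, -0.1795, 0.1003]
eef_rot: [0.0, 0.999, 0.054, 0.003]
ft_force: [1.9, -0.6, 8.2]
gripper_width: 0.203
time_s: 37.3
tcp_pos: [0.5112, -0.2324, 0.1004]
eef_rot: [0.001, 0.999, 0.053, 0.002]
ft_force: [17.2, 4.2, 0.8]
gripper_width: 0.201
time_s: 37.92
tcp_pos: [0.5106, -0.2316, 0.2049]
eef_rot: [0.0, 0.999, 0.053, 0.0]
ft_force: [1.0, -0.0, 0.8]
gripper_width: 0.496
time_s: 38.8
tcp_pos: [0.5491, -0.0004, 0.2028]
eef_rot: [0.0, 0.999, 0.053, -0.0]
ft_force: [0.7, 0.1, -0.3]
gripper_width: 0.996
red [220.  51.] [190, 12, 64, 80, 4033] xy [0.6606 0.0711]
red [296.  98.] [273, 74, 52, 47, 1031] xy [0.6401 0.0248]
white [106.  88.] [86, 0, 40, 181, 1903] xy [0.6338 0.1388]
white [336. 158.] [116, 0, 440, 254, 11131] xy [ 0.6073 -0.0032]
white [266.  87.] [257, 0, 19, 181, 1877] xy [0.6444 0.0433]
white [291.  17.] [271, 0, 44, 43, 1388] xy [0.6824 0.0313]
white [351.  21.] [330, 0, 42, 45, 1010] xy [ 0.6841 -0.0026]
white [375.  88.] [368, 0, 17, 181, 1834] xy [ 0.6507 -0.0218]
white [423.  53.] [390, 0, 64, 107, 4306] xy [ 0.6723 -0.0469]
white [463. 101.] [442, 0, 44, 181, 3869] xy [ 0.6489 -0.0757]
white [415. 156.] [385, 107, 57, 73, 2194] xy [ 0.614  -0.0525]
white [216. 159.] [201, 125, 46, 53, 1150] xy [0.5991 0.0722]
white [323. 246.] [277, 208, 85, 85, 4589] xy [ 0.5485 -0.0008]
white [306. 333.] [284, 320, 46, 27, 1200] xy [0.4802 0.004 ]
tool shift units [ 0.004 -0.013  0.852] tcp [ 0.5491 -0.0007  0.2028] toolx [ 0.994  0.106 -0.   ] tooly [ 0.106 -0.994  0.   ]
```

View pics/w10.png

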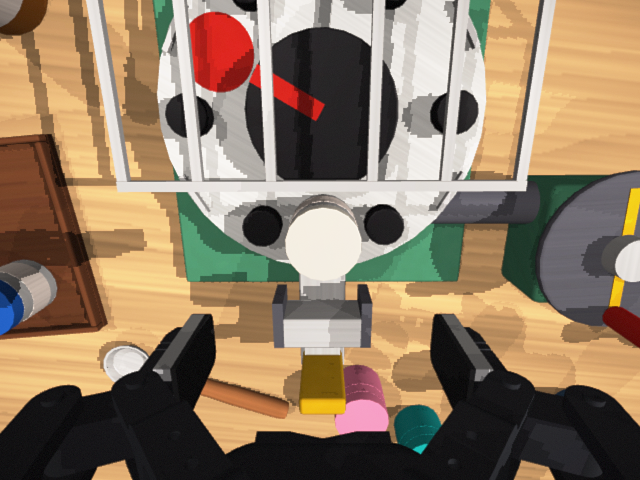

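White tin is centred at the window (323,243), and the other pockets are empty. I'll pick it and place it at (+.04,-.045) in the tray frame.

```bash
python3 -m inch '[{"tx":0.005,"ty":0,"tz":0.3,"ax":0,"ay":0,"az":0,"hand":1},{"tx":0.005,"ty":0,"tz":0.6,"ax":0,"ay":0,"az":0,"hand":1},{"tx":0.005,"ty":0,"tz":0.84,"ax":0,"ay":0,"az":0,"hand":1},{"tx":0.005,"ty":0,"tz":0.84,"ax":0,"ay":0,"az":0,"hand":1},{"tx":0.005,"ty":0,"tz":0.84,"ax":0,"ay":0,"az":0,"hand":0}]' 40
python3 -m inch '[{"tx":0,"ty":0,"tz":0,"ax":0,"ay":0,"az":0,"hand":-0.3},{"tx":0,"ty":0,"tz":0,"ax":0,"ay":0,"az":0,"hand":-0.3},{"tx":0,"ty":0,"tz":0,"ax":0,"ay":0,"az":0,"hand":-0.3},{"tx":0,"ty":0,"tz":-0.2,"ax":0,"ay":0,"az":0,"hand":-0.3},{"tx":0,"ty":0,"tz":-0.5,"ax":0,"ay":0,"az":0,"hand":-0.3}]'
python3 -m inch '[{"tx":0,"ty":0,"tz":-0.35,"ax":0,"ay":0,"az":0,"hand":-0.3},{"tx":0,"ty":0,"tz":-0.4,"ax":0,"ay":0,"az":0,"hand":-0.3},{"tx":0,"ty":0,"tz":-0.4,"ax":0,"ay":0,"az":0,"hand":-0.3}]'
python3 -m inch '[{"tx":0,"ty":-0.35,"tz":0,"ax":0,"ay":0,"az":0,"hand":-0.3},{"tx":0,"ty":-0.7,"tz":0,"ax":0,"ay":0,"az":0,"hand":-0.3},{"tx":0.05,"ty":-1,"tz":0,"ax":0,"ay":0,"az":0,"hand":-0.3}]'
python3 -m inch '[{"tx":0,"ty":-0.35,"tz":0,"ax":0,"ay":0,"az":0,"hand":-0.3},{"tx":0,"ty":-0.7,"tz":0,"ax":0,"ay":0,"az":0,"hand":-0.3},{"tx":0,"ty":-0.96,"tz":0,"ax":0,"ay":0,"az":0,"hand":-0.3},{"tx":0,"ty":-0.96,"tz":0,"ax":0,"ay":0,"az":0,"hand":-0.3},{"tx":0,"ty":-0.96,"tz":0,"ax":0,"ay":0,"az":0,"hand":-0.3}]'
python3 - <<'E'
from h import *
lids(.061,'pics/w11.png'); units(w(t,[.04,-.045,.037])[0])
E
```

```text
time_s: 39.48
tcp_pos: [0.5506, -0.0004, 0.0783]
eef_rot: [0.0, 0.999, 0.053, 0.001]
ft_force: [-0.5, 0.7, 0.1]
gripper_width: 0.816
time_s: 40.1
tcp_pos: [0.5494, 0.0001, 0.1529]
eef_rot: [-0.0, 0.999, 0.053, -0.001]
ft_force: [0.3, 0.4, -1.5]
gripper_width: 0.591
time_s: 40.48
tcp_pos: [0.5498, 0.0001, 0.2122]
eef_rot: [0.0, 0.999, 0.053, 0.001]
ft_force: [0.2, 0.0, -2.1]
gripper_width: 0.596
time_s: 40.85
tcp_pos: [0.5404, 0.1516, 0.2103]
eef_rot: [0.0, 0.999, 0.053, -0.001]
ft_force: [0.4, 0.1, -1.9]
gripper_width: 0.591
time_s: 41.48
tcp_pos: [0.5258, 0.2927, 0.2105]
eef_rot: [0.0, 0.999, 0.053, -0.001]
ft_force: [-0.2, -0.4, -0.6]
gripper_width: 0.594
red [607.  65.] [584, 27, 48, 77, 2403] xy [0.6648 0.1027]
red [219. 310.] [197, 289, 56, 52, 1429] xy [0.4404 0.3743]
orange [213. 232.] [180, 202, 66, 62, 3183] xy [0.5108 0.3806]
white [608. 168.] [557, 30, 83, 211, 3290] xy [0.5945 0.0774]
white [582. 168.] [563, 147, 38, 39, 1129] xy [0.5926 0.0976]
white [324. 311.] [258, 287, 131, 47, 3971] xy [0.4485 0.2827]
tool shift units [ 0.017 -0.007  1.159] tcp [0.526  0.2924 0.2109] toolx [ 0.994  0.106 -0.001] tooly [ 0.106 -0.994  0.001]
```

```bash
python3 -m inch '[{"tx":0.015,"ty":0,"tz":0.4,"ax":0,"ay":0,"az":0,"hand":-0.3},{"tx":0.015,"ty":0,"tz":0.8,"ax":0,"ay":0,"az":0,"hand":-0.3},{"tx":0.015,"ty":0,"tz":0.96,"ax":0,"ay":0,"az":0,"hand":-0.3},{"tx":0.015,"ty":0,"tz":1,"ax":0,"ay":0,"az":0,"hand":-0.3}]'
python3 -m inch '[{"tx":0,"ty":0,"tz":0.1,"ax":0,"ay":0,"az":0,"hand":-0.3},{"tx":0,"ty":0,"tz":0.14,"ax":0,"ay":0,"az":0,"hand":-0.3},{"tx":0,"ty":0,"tz":0.165,"ax":0,"ay":0,"az":0,"hand":-0.3},{"tx":0,"ty":0,"tz":0.165,"ax":0,"ay":0,"az":0,"hand":-0.3}]'
python3 -m inch '[{"tx":0,"ty":0,"tz":0,"ax":0,"ay":0,"az":0,"hand":0.6},{"tx":0,"ty":0,"tz":0,"ax":0,"ay":0,"az":0,"hand":0.6},{"tx":0,"ty":0,"tz":0,"ax":0,"ay":0,"az":0,"hand":0.6},{"tx":0,"ty":0,"tz":-0.4,"ax":0,"ay":0,"az":0,"hand":0.6},{"tx":0,"ty":0,"tz":-0.9,"ax":0,"ay":0,"az":0,"hand":1}]'
python3 -m inch '[{"tx":-0.35,"ty":0,"tz":-0.25,"ax":0,"ay":0,"az":0,"hand":1},{"tx":-0.5,"ty":0,"tz":-0.25,"ax":0,"ay":0,"az":0,"hand":1},{"tx":-0.5,"ty":0,"tz":-0.25,"ax":0,"ay":0,"az":0,"hand":1}]'
python3 - <<'E'
from h import *
lids(.061,'pics/w12.png'); print(w(t,[[.04,-.045,0]]))
units(w(p,[-.15,-.225,.2])[0])
E
```

```text
time_s: 42.02
tcp_pos: [0.5279, 0.2922, 0.0602]
eef_rot: [0.001, 0.999, 0.053, -0.001]
ft_force: [0.3, 0.3, 0.1]
gripper_width: 0.594
time_s: 42.52
tcp_pos: [0.5283, 0.2936, 0.0372]
eef_rot: [-0.0, 0.999, 0.053, 0.0]
ft_force: [0.2, 1.0, -0.3]
gripper_width: 0.589
time_s: 43.15
tcp_pos: [0.5279, 0.2933, 0.1607]
eef_rot: [0.0, 0.999, 0.053, -0.001]
ft_force: [0.2, -0.5, 0.3]
gripper_width: 0.984
time_s: 43.52
tcp_pos: [0.4528, 0.2857, 0.198]
eef_rot: [-0.0, 0.999, 0.054, 0.001]
ft_force: [-0.6, 0.3, 0.7]
gripper_width: 1.002
red [218. 244.] [184, 212, 69, 66, 3478] xy [0.4326 0.3662]
orange [200. 140.] [164, 104, 74, 74, 4283] xy [0.5102 0.3807]
blue [330. 236.] [298, 204, 66, 64, 3313] xy [0.4489 0.2789]
white [618.  65.] [595, 35, 45, 53, 1697] xy [0.5905 0.0971]
white [323. 129.] [288, 92, 71, 75, 4215] xy [0.5277 0.2932]
white [612. 116.] [588, 98, 52, 53, 1502] xy [0.558  0.0894]
[[0.52814337 0.29355913 0.        ]]
tool shift units [-0.     3.454 -0.017] tcp [0.4536 0.2856 0.1975] toolx [0.994 0.107 0.001] tooly [ 0.107 -0.994 -0.   ]
```

View pics/w12.png

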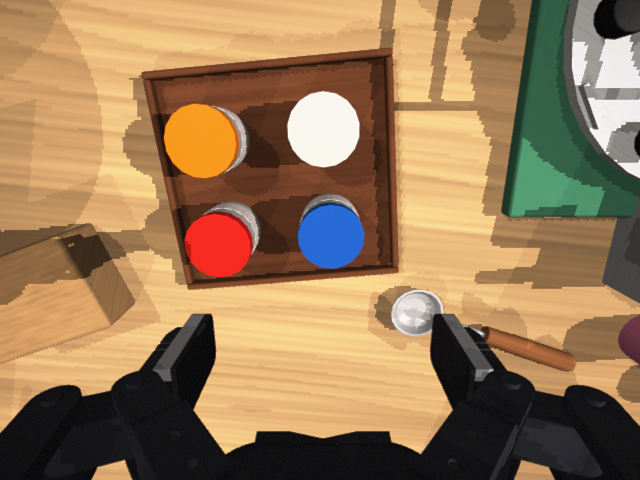

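All four tins stand upright: orange (200,140), white (323,129), red (218,244), blue (330,236). Two more turns bring the red pocket home.

```bash
python3 -m inch '[{"tx":0,"ty":0.4,"tz":-0.02,"ax":0,"ay":0,"az":0,"hand":1},{"tx":0,"ty":0.8,"tz":-0.02,"ax":0,"ay":0,"az":0,"hand":1},{"tx":0,"ty":1,"tz":-0.02,"ax":0,"ay":0,"az":0,"hand":1}]' >/dev/null
python3 -m inch '[{"tx":0,"ty":0.4,"tz":0,"ax":0,"ay":0,"az":0,"hand":1},{"tx":0,"ty":0.8,"tz":0,"ax":0,"ay":0,"az":0,"hand":1},{"tx":0,"ty":1,"tz":0,"ax":0,"ay":0,"az":0,"hand":1}]' >/dev/null
python3 -m inch '[{"tx":0,"ty":0.4,"tz":0,"ax":0,"ay":0,"az":0,"hand":1},{"tx":0,"ty":0.8,"tz":0,"ax":0,"ay":0,"az":0,"hand":1},{"tx":0,"ty":1,"tz":0,"ax":0,"ay":0,"az":0,"hand":0}]' >/dev/null
python3 -m inch '[{"tx":0,"ty":0.3,"tz":0,"ax":0,"ay":0,"az":0,"hand":0},{"tx":0,"ty":0.46,"tz":0,"ax":0,"ay":0,"az":0,"hand":0},{"tx":0,"ty":0.46,"tz":0,"ax":0,"ay":0,"az":0,"hand":0},{"tx":0,"ty":0.46,"tz":0,"ax":0,"ay":0,"az":0,"hand":0}]'
python3 -c "from h import *; handle()"
```

```text
time_s: 45.2
tcp_pos: [0.509, -0.2298, 0.1998]
eef_rot: [-0.0, 0.999, 0.053, -0.0]
ft_force: [0.2, -0.3, 0.4]
gripper_width: 0.501
handle [np.float64(329.0), np.float64(259.5)] [ 0.5101 -0.2338  0.133 ] nominal [ 0.5089 -0.2295  0.133 ]
tool shift units [-0.    -0.001  0.7  ] tcp [ 0.509  -0.2296  0.1999] toolx [ 0.994  0.107 -0.   ] tooly [ 0.107 -0.994 -0.   ]
```

```bash
python3 -m inch '[{"tx":0.008,"ty":0.01,"tz":0.35,"ax":0,"ay":0,"az":0,"hand":0},{"tx":0.008,"ty":0.01,"tz":0.68,"ax":0,"ay":0,"az":0,"hand":0},{"tx":0.008,"ty":0.01,"tz":0.68,"ax":0,"ay":0,"az":0,"hand":0},{"tx":0.008,"ty":0.01,"tz":0.68,"ax":0,"ay":0,"az":0,"hand":-0.8},{"tx":0.008,"ty":0.01,"tz":0.68,"ax":0,"ay":0,"az":0,"hand":-0.8}]' 25
python3 -m inch '[{"tx":0,"ty":0,"tz":0,"ax":0,"ay":0,"az":0,"hand":-0.8},{"tx":0,"ty":0,"tz":0,"ax":0,"ay":0,"az":0,"hand":-0.8}]'
python3 -m inch '[{"tx":0.029,"ty":0.136,"tz":0,"ax":0,"ay":0,"az":0,"hand":-0.8},{"tx":0.11,"ty":0.248,"tz":0,"ax":0,"ay":0,"az":0,"hand":-0.8},{"tx":0.23,"ty":0.317,"tz":0,"ax":0,"ay":0,"az":0,"hand":-0.8},{"tx":0.368,"ty":0.332,"tz":0,"ax":0,"ay":0,"az":0,"hand":-0.8},{"tx":0.5,"ty":0.289,"tz":0,"ax":0,"ay":0,"az":0,"hand":-0.8}]'
python3 -m inch '[{"tx":0.103,"ty":-0.093,"tz":0,"ax":0,"ay":0,"az":0,"hand":-0.8},{"tx":0.159,"ty":-0.219,"tz":0,"ax":0,"ay":0,"az":0,"hand":-0.8},{"tx":0.159,"ty":-0.358,"tz":0,"ax":0,"ay":0,"az":0,"hand":-0.8},{"tx":0.103,"ty":-0.485,"tz":0,"ax":0,"ay":0,"az":0,"hand":-0.8},{"tx":0,"ty":-0.577,"tz":0,"ax":0,"ay":0,"az":0,"hand":-0.8}]'
python3 -m inch '[{"tx":-0.132,"ty":-0.043,"tz":0,"ax":0,"ay":0,"az":0,"hand":-0.8},{"tx":-0.27,"ty":-0.028,"tz":0,"ax":0,"ay":0,"az":0,"hand":-0.8},{"tx":-0.39,"ty":0.041,"tz":0,"ax":0,"ay":0,"az":0,"hand":-0.8},{"tx":-0.471,"ty":0.153,"tz":0,"ax":0,"ay":0,"az":0,"hand":-0.8},{"tx":-0.5,"ty":0.288,"tz":0,"ax":0,"ay":0,"az":0,"hand":-0.8}]'
python3 -m inch '[{"tx":0.029,"ty":0.136,"tz":0,"ax":0,"ay":0,"az":0,"hand":-0.8},{"tx":0.11,"ty":0.248,"tz":0,"ax":0,"ay":0,"az":0,"hand":-0.8},{"tx":0.23,"ty":0.317,"tz":0,"ax":0,"ay":0,"az":0,"hand":-0.8},{"tx":0.368,"ty":0.332,"tz":0,"ax":0,"ay":0,"az":0,"hand":-0.8},{"tx":0.5,"ty":0.289,"tz":0,"ax":0,"ay":0,"az":0,"hand":-0.8}]'
python3 -m inch '[{"tx":0.103,"ty":-0.093,"tz":0,"ax":0,"ay":0,"az":0,"hand":-0.8},{"tx":0.159,"ty":-0.219,"tz":0,"ax":0,"ay":0,"az":0,"hand":-0.8},{"tx":0.159,"ty":-0.358,"tz":0,"ax":0,"ay":0,"az":0,"hand":-0.8},{"tx":0.103,"ty":-0.485,"tz":0,"ax":0,"ay":0,"az":0,"hand":-0.8},{"tx":0,"ty":-0.577,"tz":0,"ax":0,"ay":0,"az":0,"hand":-0.8}]'
python3 -m inch '[{"tx":-0.132,"ty":-0.043,"tz":0,"ax":0,"ay":0,"az":0,"hand":-0.8},{"tx":-0.27,"ty":-0.028,"tz":0,"ax":0,"ay":0,"az":0,"hand":-0.8},{"tx":-0.39,"ty":0.041,"tz":0,"ax":0,"ay":0,"az":0,"hand":-0.8},{"tx":-0.471,"ty":0.153,"tz":0,"ax":0,"ay":0,"az":0,"hand":-0.8},{"tx":-0.5,"ty":0.283,"tz":0,"ax":0,"ay":0,"az":0,"hand":-0.8}]'
python3 -m inch '[{"tx":0,"ty":-0.01,"tz":0,"ax":0,"ay":0,"az":0,"hand":-0.8},{"tx":0,"ty":-0.01,"tz":0,"ax":0,"ay":0,"az":0,"hand":0},{"tx":0,"ty":-0.01,"tz":0,"ax":0,"ay":0,"az":0,"hand":0},{"tx":0,"ty":-0.01,"tz":-0.4,"ax":0,"ay":0,"az":0,"hand":0},{"tx":0,"ty":-0.01,"tz":-0.69,"ax":0,"ay":0,"az":0,"hand":0}]'
python3 - <<'E'
from h import *
units(w(p,[-.201,0,.2])[0])
E
```

```text
time_s: 45.88
tcp_pos: [0.5113, -0.2322, 0.1006]
eef_rot: [0.001, 0.999, 0.053, 0.002]
ft_force: [0.5, 1.0, 5.6]
gripper_width: 0.202
time_s: 46.12
tcp_pos: [0.5114, -0.2323, 0.1005]
eef_rot: [0.001, 0.999, 0.053, 0.002]
ft_force: [0.2, 1.9, 7.8]
gripper_width: 0.2
time_s: 46.75
tcp_pos: [0.5904, -0.266, 0.1004]
eef_rot: [-0.001, 0.999, 0.053, 0.0]
ft_force: [-15.3, 17.7, 16.3]
gripper_width: 0.205
time_s: 47.38
tcp_pos: [0.5819, -0.1795, 0.1005]
eef_rot: [0.0, 0.999, 0.054, 0.003]
ft_force: [1.4, -0.7, 7.9]
gripper_width: 0.203
time_s: 48.0
tcp_pos: [0.5109, -0.2325, 0.1006]
eef_rot: [0.001, 0.999, 0.053, 0.002]
ft_force: [16.7, 4.2, 0.9]
gripper_width: 0.199
time_s: 48.62
tcp_pos: [0.5903, -0.266, 0.1004]
eef_rot: [-0.001, 0.999, 0.053, 0.0]
ft_force: [-14.7, 17.6, 16.6]
gripper_width: 0.201
time_s: 49.25
tcp_pos: [0.5819, -0.1795, 0.1006]
eef_rot: [0.0, 0.999, 0.054, 0.003]
ft_force: [1.7, -1.2, 8.8]
gripper_width: 0.205
time_s: 49.88
tcp_pos: [0.5107, -0.2317, 0.1006]
eef_rot: [0.001, 0.999, 0.053, 0.002]
ft_force: [15.0, 3.6, 2.0]
gripper_width: 0.197
time_s: 50.5
tcp_pos: [0.5101, -0.2295, 0.2038]
eef_rot: [0.0, 0.999, 0.053, 0.0]
ft_force: [0.7, -0.8, -0.3]
gripper_width: 0.504
tool shift units [-0.348 -1.501  0.024] tcp [ 0.5101 -0.2295  0.2038] toolx [0.994 0.107 0.001] tooly [ 0.107 -0.994  0.001]
```

```bash
python3 -m inch '[{"tx":-0.1,"ty":-0.35,"tz":0,"ax":0,"ay":0,"az":0,"hand":0.5},{"tx":-0.2,"ty":-0.7,"tz":0,"ax":0,"ay":0,"az":0,"hand":0.5},{"tx":-0.35,"ty":-1,"tz":0,"ax":0,"ay":0,"az":0,"hand":0.5}]' >/dev/null
python3 -m inch '[{"tx":0,"ty":-0.35,"tz":0,"ax":0,"ay":0,"az":0,"hand":0.5},{"tx":0,"ty":-0.5,"tz":0,"ax":0,"ay":0,"az":0,"hand":0.5},{"tx":0,"ty":-0.5,"tz":0,"ax":0,"ay":0,"az":0,"hand":0.5},{"tx":0,"ty":-0.5,"tz":0,"ax":0,"ay":0,"az":0,"hand":0.5}]'
python3 - <<'E'
from h import *
lids(.05,'pics/w13.png'); print('window',w(p,[-.085,0,.05]).round(4), proj(cal('wrist'),w(p,[-.201,0,.126])))
units(w(p,[-.201,0,.09])[0])
E
```

```text
time_s: 51.38
tcp_pos: [0.434, -0.012, 0.2016]
eef_rot: [0.0, 0.999, 0.053, 0.0]
ft_force: [0.0, -0.3, -0.4]
gripper_width: 0.753
red [323.  68.] [288, 30, 71, 77, 4305] xy [ 5.503e-01 -2.000e-04]
white [386.  28.] [345, 0, 64, 45, 1004] xy [ 0.5802 -0.0412]
white [440.  19.] [417, 0, 56, 45, 1773] xy [ 0.5896 -0.078 ]
white [230.  31.] [206, 21, 54, 25, 1092] xy [0.5667 0.0668]
white [320. 106.] [229, 85, 176, 70, 2925] xy [ 0.5244 -0.001 ]
white [323. 179.] [279, 166, 89, 28, 2309] xy [ 0.4712 -0.0089]
window [[0.5495 0.0012 0.05  ]] [[320.53412898 255.33287229]]
tool shift units [ 0.002 -0.007  0.744] tcp [ 0.434  -0.0122  0.2015] toolx [ 0.994  0.106 -0.   ] tooly [ 0.106 -0.994  0.   ]
```

View pics/w13.png

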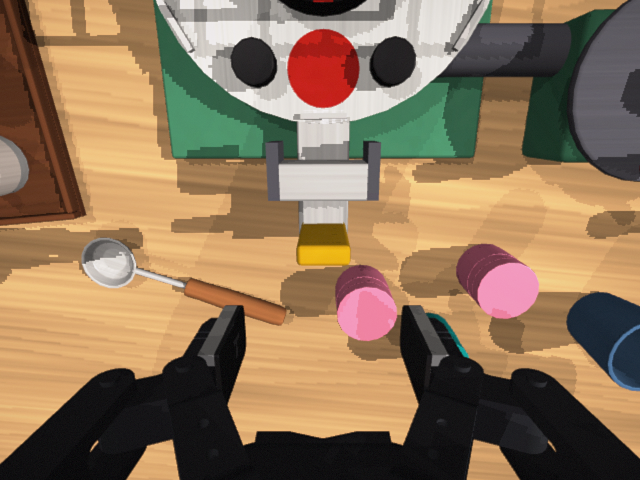

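Red pocket is at the window (323,68), within about 2 mm. Now grip the tab (323,245) and push the jaw shut.

```bash
python3 -m inch '[{"tx":0,"ty":0,"tz":0.35,"ax":0,"ay":0,"az":0,"hand":0.5},{"tx":0,"ty":0,"tz":0.72,"ax":0,"ay":0,"az":0,"hand":0.5},{"tx":0,"ty":0,"tz":0.72,"ax":0,"ay":0,"az":0,"hand":-0.5},{"tx":0,"ty":0,"tz":0.72,"ax":0,"ay":0,"az":0,"hand":-0.5},{"tx":0,"ty":0,"tz":0.72,"ax":0,"ay":0,"az":0,"hand":-0.5}]' 40
python3 -m inch '[{"tx":0.05,"ty":0,"tz":0,"ax":0,"ay":0,"az":0,"hand":-0.5},{"tx":0.12,"ty":0,"tz":0,"ax":0,"ay":0,"az":0,"hand":-0.5},{"tx":0.19,"ty":0,"tz":0,"ax":0,"ay":0,"az":0,"hand":-0.5},{"tx":0.25,"ty":0,"tz":0,"ax":0,"ay":0,"az":0,"hand":-0.5},{"tx":0.26,"ty":0,"tz":0,"ax":0,"ay":0,"az":0,"hand":-0.5}]'
python3 -m inch '[{"tx":0,"ty":0,"tz":0,"ax":0,"ay":0,"az":0,"hand":-0.5},{"tx":0,"ty":0,"tz":0,"ax":0,"ay":0,"az":0,"hand":0.5},{"tx":0,"ty":0,"tz":0,"ax":0,"ay":0,"az":0,"hand":0.5},{"tx":0,"ty":0,"tz":-0.4,"ax":0,"ay":0,"az":0,"hand":0.5},{"tx":0,"ty":0,"tz":-0.8,"ax":0,"ay":0,"az":0,"hand":0.5}]'
python3 -m inch '[{"tx":-0.3,"ty":0,"tz":-0.3,"ax":0,"ay":0,"az":0,"hand":0.5},{"tx":-0.6,"ty":0,"tz":-0.4,"ax":0,"ay":0,"az":0,"hand":0.5},{"tx":-0.6,"ty":0,"tz":-0.4,"ax":0,"ay":0,"az":0,"hand":0.5},{"tx":-0.6,"ty":0,"tz":-0.4,"ax":0,"ay":0,"az":0,"hand":0.5}]'
python3 - <<'E'
from h import *
im=ctrl.read_camera('wrist')[:,:,::-1].copy(); W=cal('wrist')
hsv=cv2.cvtColor(im,cv2.COLOR_BGR2HSV); m=(hsv[:,:,0]>20)&(hsv[:,:,0]<30)&(hsv[:,:,1]>200)&(hsv[:,:,2]>80)
n,l,st,c=cv2.connectedComponentsWithStats(m.astype(np.uint8))
for i in range(1,n):
    if st[i,4]>300: print('yellow',st[i].tolist())
for x in(.165,.201): print(proj(W,w(p,[[-x,0,.126]])).round())
a=ctrl.read_camera('scene')[190:350,205:425,::-1]; b=ctrl.read_camera('side')[185:385,215:415,::-1]
r=lambda i:cv2.resize(i,(400,int(400*i.shape[0]/i.shape[1])),interpolation=cv2.INTER_CUBIC)
a,b=r(a),r(b); a=cv2.copyMakeBorder(a,0,b.shape[0]-a.shape[0],0,0,cv2.BORDER_CONSTANT)
cv2.imwrite('pics/end.png',np.hstack([a,b]))
E
```

```text
time_s: 52.05
tcp_pos: [0.4345, -0.0122, 0.0949]
eef_rot: [0.0, 0.999, 0.053, 0.001]
ft_force: [3.5, -6.0, -13.7]
gripper_width: 0.39
time_s: 52.68
tcp_pos: [0.4706, -0.0083, 0.0947]
eef_rot: [0.0, 0.999, 0.053, -0.003]
ft_force: [-32.0, -10.3, 11.1]
gripper_width: 0.391
time_s: 53.3
tcp_pos: [0.4726, -0.0073, 0.2161]
eef_rot: [0.0, 0.999, 0.053, 0.0]
ft_force: [1.2, 0.0, 0.1]
gripper_width: 0.755
time_s: 53.8
tcp_pos: [0.3836, -0.0169, 0.2741]
eef_rot: [0.0, 0.999, 0.053, 0.001]
ft_force: [-0.2, 0.8, 0.1]
gripper_width: 0.75
yellow [592, 50, 16, 35, 322]
yellow [302, 104, 44, 19, 775]
[[322. 112.]]
[[322. 162.]]
```

View pics/end.png

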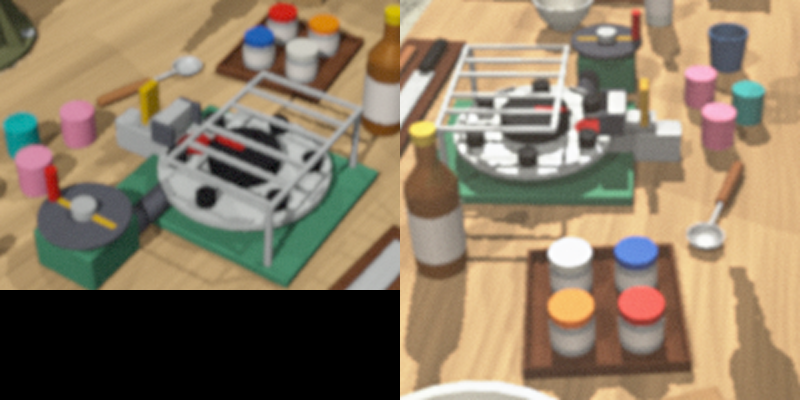

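Final view: all four tins stand in the tray. The red pocket is at the window, and the tab is at row 113, where 112 means shut and 162 means open. The arm is clear, so I'm handing in.

```bash
python3 -c "
from plant import ctrl
print(ctrl.job_done())"
```

```text
the job is handed in; nothing more can be done
None
```

The machine is empty, and all four tins that were present (red, orange, blue and white) stand upright on the tray. The job was handed in at about 54 s of robot time.

I opened the jaw and moved the red tin. I then cranked counter-clockwise to +1 turn for orange, +3 for blue and +4 for white. Two more turns, 6 in all, brought the red pocket back to the window, and I pushed the jaw shut.

Last checks:
- **Tins:** lid positions were within about 2 mm of where I meant to place them.
- **Red pocket:** it sat about 2 mm from the window, measured before the jaw was shut.
- **Jaw:** the tab was within 1–2 mm of its shut position. The push met a stop with a reaction of about 32 N.
- **Other kitchen things:** the ones in the final crops, including the spoon, soy and teacup, looked unmoved. I did not measure any of them.
- **Arm:** it ended about 27 cm above the table, clear of everything.

My first moves were refused because every row needs all its keys, so the robot did not move then. No check failed or disagreed, and I saw no tin knocked aside. The orange tin sat about 1 cm off centre in its pocket, so I gripped it where I measured it.

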